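Clamp down the drying chamber's cover crisscross

TASK

The cover of the hearing-aid drying chamber only lies on its gasket: clamp it down evenly by turning the four cranks clockwise by feel, pushing on their white pegs, and always going from a crank to the one diagonally across before its neighbours. First draw all four just snug (about 15 N of push at the peg), then go round crisscross again and bring all four to firm (about 21 N, never beyond 23.5 N); let go, and leave the toiletries around it where they stand.

Things in the scene. Friction and masses are not known exactly. Their poses are not given: they have to be found in the camera images.
- chamber: Hearing-aid drying chamber, fixed to the table: a white plastic box 152 x 152 mm, 46 mm high, with a black rubber gasket and four blue crank clamps on top, one per corner, all alike. Origin: centre of its underside, on the table; x and y along its sides, z up.
- cover: Clear square cover plate with a blue rim, 126 x 126 x 10 mm, 0.45 kg, lying loose on the gasket between low cheeks (its top is 62 mm above the table). Origin: centre of its underside. The clamps press it down; tightening one eases its neighbours' clamp force a little (up to a quarter).
- clamp1: Clamp 1, at (+45, +45) mm in the chamber's x, y; diagonally across from clamp 3. Origin: on its crank's vertical turning axis, half-way up the arm, 89 mm above the table (does not turn with it). Each crank is a flat blue arm, its top 93 mm above the table, with a hub 26 mm in diameter (top 95 mm), that carries an upright white peg; it turns level and stays at its height. Nothing stands above it.
- clamp2: Clamp 2, at (-45, +45) mm in the chamber's x, y; diagonally across from clamp 4. Origin: on its crank's vertical turning axis, half-way up the arm, 89 mm above the table (does not turn with it). Turned clockwise seen from above, a crank drives a sprung grey foot 8 mm per rad down on the cover; each foot starts clear of it by its own unknown amount, met after 0.05 to 0.8 rad.
- clamp3: Clamp 3, at (-45, -45) mm in the chamber's x, y; diagonally across from clamp 1. Origin: on its crank's vertical turning axis, half-way up the arm, 89 mm above the table (does not turn with it). From there snug comes about 0.25 rad on and firm about 0.4 rad after that (pass two); each varies by 0.1 rad. A crank stays where it is left; its end stop lies beyond any need.
- clamp4: Clamp 4, at (+45, -45) mm in the chamber's x, y; diagonally across from clamp 2. Origin: on its crank's vertical turning axis, half-way up the arm, 89 mm above the table (does not turn with it). Pushed square to its arm at the peg, a free crank moves at 11 N, and needs 0.2 N more per newton of clamp force: 15 N when snug (20 N clamp force), 21 N when firm (50 N), read while it moves.
- peg1 (a point): Centre of the white upright peg of clamp 1's crank: slippery smooth plastic (friction under 0.1), 14 mm in diameter, 32 mm tall (from 93 to 125 mm above the table; this point is 109 mm up), 40 mm from the crank's axis. It moves as the crank turns. Nothing else within 30 mm stands higher than 95 mm.
- peg2 (a point): Centre of the white upright peg of clamp 2's crank: slippery smooth plastic (friction under 0.1), 14 mm in diameter, 32 mm tall (from 93 to 125 mm above the table; this point is 109 mm up), 40 mm from the crank's axis. It moves as the crank turns. Nothing else within 30 mm stands higher than 95 mm.
- peg3 (a point): Centre of the white upright peg of clamp 3's crank: slippery smooth plastic (friction under 0.1), 14 mm in diameter, 32 mm tall (from 93 to 125 mm above the table; this point is 109 mm up), 40 mm from the crank's axis. It moves as the crank turns. Nothing else within 30 mm stands higher than 95 mm.
- peg4 (a point): Centre of the white upright peg of clamp 4's crank: slippery smooth plastic (friction under 0.1), 14 mm in diameter, 32 mm tall (from 93 to 125 mm above the table; this point is 109 mm up), 40 mm from the crank's axis. It moves as the crank turns. Nothing else within 30 mm stands higher than 95 mm.
- nail_brush: Wooden nail brush, 110 x 42 x 34 mm, on the table; not to be moved. Origin: centre of its underside.
- comb: Metal fine-tooth comb, 160 x 32 x 6 mm, on the table; not to be moved. Origin: centre of its underside.
- soap_dish: Blue ceramic soap dish with soap, 120 x 85 x 27 mm, on the table; not to be moved. Origin: centre of its underside.
- lotion: Blue lotion bottle, 50 mm in diameter, 120 mm high, on the table; not to be moved. Origin: centre of its underside.
Things that resemble listed ones, but are neither listed nor needed, are in the scene too. What is meant by the cover is not red, and is the larger of those in its own colour.

How it is judged:
On the way, in this order (a step that is already met when the one before it is completed fails the run):
1. first pass: all four clamps snug (7 to 32 N each), none firm yet (contact force between clamp1 and cover between 7 and 32 N and contact force between clamp2 and cover between 7 and 32 N and contact force between clamp3 and cover between 7 and 32 N and contact force between clamp4 and cover between 7 and 32 N), for 0.2 s.
2. second pass: all four clamps firm (28 to 62 N each) (contact force between clamp1 and cover between 28 and 62 N and contact force between clamp2 and cover between 28 and 62 N and contact force between clamp3 and cover between 28 and 62 N and contact force between clamp4 and cover between 28 and 62 N), for 0.2 s.
At the end, for the whole second after the job is handed in: Each of the four clamps presses on the cover with 28 to 62 N (16.6 to 23.4 N of push at the peg while it moves), the cover lies level within 0.02 rad and at rest, and the robot touches nothing (all of step 2 and angle between cover's own z axis and vertical below 0.02 rad and linear speed of cover below 0.01 m/s).
It fails at once if two cranks side by side drawn snug before either one's diagonal partner ((contact force between each of clamp1, clamp2 and cover above 8 N and contact force between each of clamp3, clamp4 and cover below 4 N) or (contact force between each of clamp2, clamp3 and cover above 8 N and contact force between each of clamp4, clamp1 and cover below 4 N) or (contact force between each of clamp3, clamp4 and cover above 8 N and contact force between each of clamp1, clamp2 and cover below 4 N) or (contact force between each of clamp4, clamp1 and cover above 8 N and contact force between each of clamp2, clamp3 and cover below 4 N)).
It fails at once if two cranks side by side made firm before either one's diagonal partner ((contact force between each of clamp1, clamp2 and cover above 34 N and contact force between each of clamp3, clamp4 and cover below 26 N) or (contact force between each of clamp2, clamp3 and cover above 34 N and contact force between each of clamp4, clamp1 and cover below 26 N) or (contact force between each of clamp3, clamp4 and cover above 34 N and contact force between each of clamp1, clamp2 and cover below 26 N) or (contact force between each of clamp4, clamp1 and cover above 34 N and contact force between each of clamp2, clamp3 and cover below 26 N)).
It fails at once if a crank made firm while another was not yet snug (contact force between any of clamp1, clamp2, clamp3, clamp4 and cover above 34 N and contact force between any of clamp1, clamp2, clamp3, clamp4 and cover below 4 N).
It fails at once if a crank over-tightened (clamp force over 70 N, about 25 N at the peg) (contact force between any of clamp1, clamp2, clamp3, clamp4 and cover above 70 N).
It fails at once if a thing standing nearby moved more than 30 mm (distance of any of nail_brush, comb, soap_dish, lotion from where it was at the start of the episode above 0.03 m).
It also fails if it takes over 72 s, if anything falls off the work surface, if the arm or the gripper's body presses on something with over 40 N, if the wrist force passes 120 N, or if a joint passes its speed limit or range.

ROBOT

A 7-joint arm with a two-finger parallel gripper is mounted at the origin on the work surface. World frame = base frame: x ahead of the robot, y to its left, z up, the work surface at z = 0. Lengths are in m, angles in rad, forces in N, time in s.
With the tool pointing down it reaches from about 0.425 to 1.025 m from the base axis. Payload 3.6 kg.
Tool frame: the origin (TCP) lies between the finger pads; the fingertips stand tip_reach ahead of it and the grasp point (between the pads) lies 3 mm ahead of it (tip_reach is the distance from the TCP to the fingertips, in m); z points along the fingers, y is the direction in which the jaws open and shut (so a half turn about z gives the same grasp; the last joint's range is limited). The gripper opens to 85 mm and grips with 20 to 120 N. Pads are 22 mm wide; open, the fingers measure 114 mm over their backs; the gripper's body (76 mm by 85 mm) begins 54 mm behind the grasp point. The pads swing forward as they close: fully open they stand 13 mm farther back than shut.
Start: joints at [1.183, 0.591, 0.048, 1.609, -0.033, 0.943, -0.034], TCP at [0.21, -0.694, 0.253] pointing down, gripper open.
Joint ranges: [-2.69, 2.69], [-0.47, 2.24], [-1.27, 1.36], [0.19, 2.51], [-1.53, 4.68], [0.08, 2.07], [-3.09, 3.09]. Speed limits (rad/s): [2.57, 2.57, 3.14, 3.14, 3.14, 3.14, 3.14].

INTERFACE

Orientations are given as a unit quaternion [x, y, z, w].
In Python, from plant import observe, grab_frame, calibration, close_job, tip_reach gives the robot as it stands.
- The arm moves only by the shell command python3 -m jog 'ROWS' [OPENING]. ROWS is a JSON object of lists of equal length, an entry for each row: "dp": the shift along the world's x, y, z in cm, a list of three; "turn": the turn about the world's z in rad. In form: {"dp": [[x, y, z], ...], "turn": [turn, ...]}. A call has 1 to 8 rows; each row shifts and turns the pose as measured when the row begins; what a row does not reach is not made up. A row lasts 1/12 s, in which the tool goes at most 41.7 mm and 7.16 degrees, less where a joint would pass 70% of its speed; a pose out of reach is approached as far as the arm can. A call with a gripper value outside its range is refused whole. OPENING is the closure, from 0 (fully open) to 1 (shut), set as the call begins (- or left out, the last holds). The fingers move at their own pace and stop on an object; the grip force is fixed at half the most. Time passes only in rows, so rows that do not move let the fingers close. It gives the time, the measured TCP pose, the force and the opening at its end, in the units of the state.
- observe(): the state, without advancing time (a new reading comes with each control period).
- grab_frame(name): name is "side" or "top" or "wrist"; returns the picture (384x512x3 uint8, blue, green, red); there is no depth.
- calibration(name): a dict with "fx", "fy", "cx", "cy" (pixels), "k1" (the pictures are not rectified: a ray, as slopes to the right and down, at radius r is drawn at 1 + k1 r^2 times it, then the intrinsics apply), "R" (3x3) and "t" (3): a world point X has camera coordinates R X + t. Camera axes: x right, y down, z forward; pixel columns grow to the right and rows downward; lengths in m; the calibration is good to about 2 mm. A picture is of the moment at which its call begins: read the wrist's pose just before it. calibration takes no time and is no camera call; for the wrist camera it gives the pose at the moment of the call.
- close_job(): hands the job in, once; it reports no verdict.
The state is a dict: "time_s": time; "q": joint angles; "qvel": joint speeds; "joint_torque": joint torques, N m; "ee_pos": TCP position; "tcp_rot": TCP orientation; "wrist_force": force on the tool from outside, world axes, zero at the start; "wrist_torque": the same for the moment, N m; "finger_gap": finger opening in m.
Only numpy, scipy, OpenCV 4.12 (cv2) and the standard library are available. Lean on these libraries where they do the work, as an engineer would, in place of code of your own. Each camera call takes 0.05 s, during which the arm holds its last target.

## Working session

There is one attempt and no reset: what is moved stays moved. The work goes in short steps, Python scripts to look and compute and a shell command to move; the robot and the scene stay as the last step left them, time stands still between calls to the robot, and variables do not carry over. Pictures are saved under pics/ and viewed, and the job is handed in when it is done.

```bash
ls; mkdir -p pics; python3 - <<'E'
from plant import *
import cv2
s=observe();print(s['time_s'],s['ee_pos'],s['tcp_rot'],s['wrist_force'],s['finger_gap'],tip_reach if not callable(tip_reach) else tip_reach())
for n in('top','side'):
    f=grab_frame(n);cv2.imwrite(f'pics/{n}0.png',f);print(calibration(n))
E
```

```text
pics
0.0 [ 0.20976806 -0.69318647  0.2521526 ] [ 9.89222844e-01  1.46413721e-01 -2.10819845e-04 -1.06940806e-03] [ 1.17774088  0.30896032 -0.64624548] 0.08573990789922072 0.022
{'fx': 427.6398783681584, 'fy': 427.6398783681584, 'cx': 248.63410186049902, 'cy': 189.00868663974964, 'k1': -0.04765703463085539, 'R': array([[-0.00877128, -0.99992308,  0.00876951],
       [-0.99336936,  0.00770778, -0.11470789],
       [ 0.11463147, -0.00971749, -0.99336056]]), 't': array([-0.00704372,  0.54664503,  1.26053812])}
{'fx': 358.29912656326644, 'fy': 358.29912656326644, 'cx': 252.53141819169466, 'cy': 191.375733052213, 'k1': -0.016799817750496247, 'R': array([[-0.99973712, -0.02272427, -0.0030486 ],
       [-0.01161304,  0.61652187, -0.78725214],
       [ 0.01976926, -0.78700978, -0.61662369]]), 't': array([0.52294945, 0.06632336, 1.17122798])}
```

View pics/top0.png

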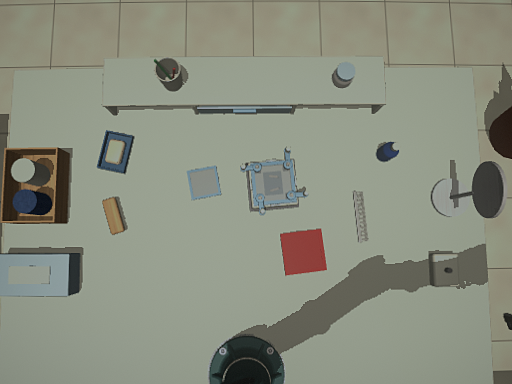

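View pics/side0.png

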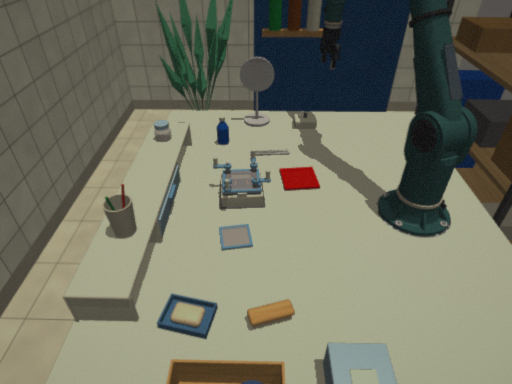

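The top picture shows the chamber near (273,183) with four cranks. The other plate at (204,183) is a smaller look-alike, and there is a red one at (303,252). I'll enlarge the chamber.

```bash
python3 - <<'E'
import cv2
f=cv2.imread('pics/top0.png');c=f[138:228,228:328];cv2.imwrite('pics/top0c.png',cv2.resize(c,(800,720),interpolation=cv2.INTER_CUBIC)[:600] if 0 else cv2.resize(c,None,fx=6.6,fy=6.6,interpolation=cv2.INTER_CUBIC))
f=cv2.imread('pics/side0.png');c=f[145:215,200:285];cv2.imwrite('pics/side0c.png',cv2.resize(c,None,fx=8,fy=8,interpolation=cv2.INTER_CUBIC))
E
```

```text
(no output)
```

View pics/top0c.png

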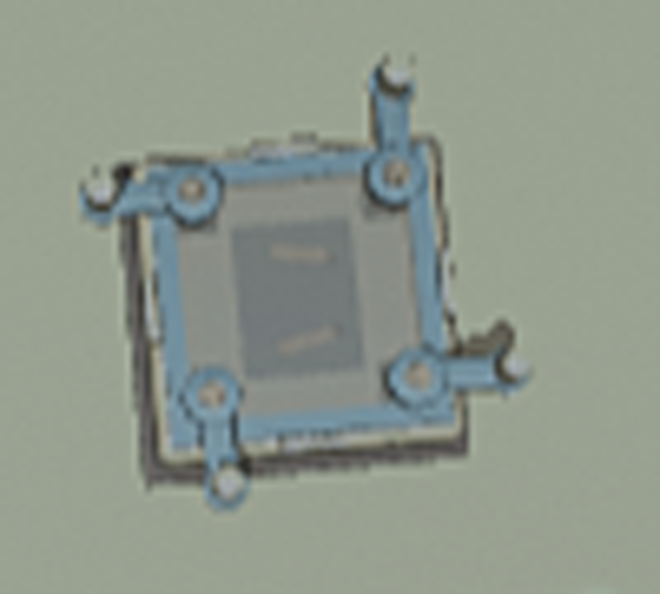

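View pics/side0c.png

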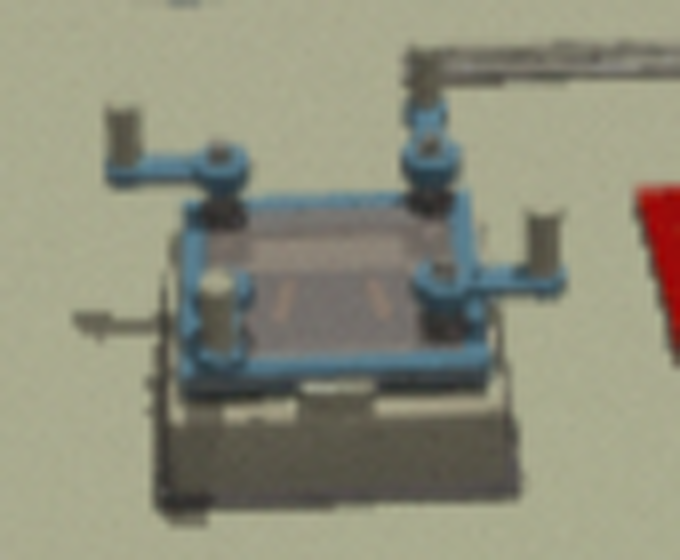

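The hubs and pegs are clear in the crop: hubs at (193,190), (396,173), (418,377), (212,394); pegs at (101,188), (397,75), (514,364), (228,482). I'll triangulate onto known heights.

```bash
cat > h.py <<'E'
import numpy as np, cv2
from plant import *
def unproj(c,u,v,z):
    K=np.array([[c['fx'],0,c['cx']],[0,c['fy'],c['cy']],[0,0,1.]])
    p=cv2.undistortPoints(np.array([[[u,v]]],float),K,np.array([c['k1'],0,0,0,0.])).ravel()
    d=c['R'].T@np.array([p[0],p[1],1]);o=-c['R'].T@c['t']
    return o+d*(z-o[2])/d[2]
E
python3 - <<'E'
from h import *
c=calibration('top')
H=[(193,190),(396,173),(418,377),(212,394)];P=[(101,188),(397,75),(514,364),(228,482)]
f=lambda p,z:unproj(c,228+p[0]/6.6-.42,138+p[1]/6.6-.42,z)[:2]
h=np.array([f(p,.095) for p in H]);p=np.array([f(q,.125) for q in P])
m=h.mean(0);print('centre',m)
for i in range(4):
  d=p[i]-h[i];e=h[i]-m
  print(h[i].round(4),p[i].round(4),np.linalg.norm(d).round(4),'ang',np.degrees(np.arctan2(d[1],d[0])).round(1),'corner r',np.linalg.norm(e).round(4),np.degrees(np.arctan2(e[1],e[0])).round(1))
c=calibration('side')
f=lambda p,z:unproj(c,200+p[0]/8-.42,145+p[1]/8-.42,z)[:2]
for q in [(123,107),(426,57),(545,213),(217,278)]:print('side peg',f(q,.125))
for q in [(221,150),(431,147),(443,270)]:print('side hub',f(q,.095))
E
```

```text
centre [ 0.56344253 -0.08354602]
[ 0.6049 -0.0352] [0.601 0.005] 0.0404 ang 95.6 corner r 0.0637 49.4
[ 0.6119 -0.1244] [ 0.6493 -0.1226] 0.0375 ang 2.8 corner r 0.0633 -40.1
[ 0.5218 -0.1322] [ 0.524  -0.1699] 0.0378 ang -86.7 corner r 0.064 -130.5
[ 0.5151 -0.0425] [ 0.4749 -0.0477] 0.0406 ang -172.6 corner r 0.0634 139.6
side peg [ 0.65121588 -0.11719512]
side peg [ 0.52529328 -0.15893605]
side peg [ 0.47550067 -0.04286037]
side peg [0.60220605 0.00319958]
side hub [ 0.61257474 -0.13061116]
side hub [ 0.52268671 -0.13454557]
side hub [ 0.51598241 -0.04495304]
```

```bash
python3 - <<'E'
from h import *
c=calibration('top');s=calibration('side')
print('fan base',unproj(c,447,197,.01),unproj(s,257,119,.01))
print('fan head',unproj(c,490,190,.3),'box',unproj(c,445,270,.05),unproj(s,305,120,.05))
print('shelf front',unproj(c,245,107,.0),unproj(c,245,107,.1),unproj(s,165,225,0))
print('lotion',unproj(c,387,151,.06))
E
```

```text
fan base [ 0.51923863 -0.62858212  0.01      ] [ 0.51656712 -0.63400682  0.01      ]
fan head [ 0.50858104 -0.59759167  0.3       ] box [ 0.29855116 -0.59063673  0.05      ] [ 0.3040208  -0.54840616  0.05      ]
shelf front [ 0.81205767 -0.00264301  0.        ] [ 0.78060392 -0.00236652  0.1       ] [ 7.96497780e-01  7.88536470e-02 -1.11022302e-16]
lotion [ 0.65520793 -0.42877783  0.06      ]
```

```bash
python3 -m jog '{"dp":[[2,3.5,0],[2,3.5,0],[2,3.5,0],[2,3.5,0]],"turn":[0.12,0.12,0.12,0.12]}' 0.6
```

```text
time_s: 0.43
ee_pos: [0.2807, -0.5579, 0.2496]
tcp_rot: [0.926, 0.378, -0.004, 0.002]
wrist_force: [-0.3, 0.2, 0.2]
finger_gap: 0.039
```

```bash
python3 -m jog '{"dp":[[2,3.5,0],[2,3.5,0],[2,3.5,0],[2,3.5,0],[2,3.5,0],[2,3.5,0],[2,3.5,0],[2,3.5,0]],"turn":[0.12,0.12,0.12,0.12,0.12,0.12,0.12,0.06]}'; python3 -m jog '{"dp":[[2,3.5,0],[2,3.5,0],[2,3.5,0],[2,3.5,0],[2,3.5,0],[2,3.5,0]],"turn":[0,0,0,0,0,0]}'
```

```text
time_s: 1.1
ee_pos: [0.4409, -0.2653, 0.2479]
tcp_rot: [0.654, 0.756, -0.004, 0.002]
wrist_force: [1.6, -1.1, -1.2]
finger_gap: 0.0342
time_s: 1.6
ee_pos: [0.5615, -0.0463, 0.2468]
tcp_rot: [0.654, 0.757, -0.006, 0.001]
wrist_force: [0.8, -0.0, -0.1]
finger_gap: 0.0344
```

```bash
python3 -m jog '{"dp":[[2.5,2.5,-1],[2.5,2.6,-1],[0,0,0]],"turn":[-0.05,0,0]}'; python3 - <<'E'
from h import *
c=calibration('wrist');f=grab_frame('wrist');cv2.imwrite('pics/w1.png',f)
np.save('cw1.npy',c,allow_pickle=True);print(c)
f=grab_frame('top');cv2.imwrite('pics/t1.png',cv2.resize(f[138:228,228:328],None,fx=6.6,fy=6.6,interpolation=cv2.INTER_CUBIC))
E
```

```text
time_s: 1.85
ee_pos: [0.6167, 0.0195, 0.2269]
tcp_rot: [0.669, 0.744, -0.001, 0.001]
wrist_force: [-0.3, 0.4, 0.0]
finger_gap: 0.0341
{'fx': 315.1021635551081, 'fy': 315.1021635551081, 'cx': 253.2083679681681, 'cy': 196.30732549506374, 'k1': -0.011639463627881446, 'R': array([[ 9.94322941e-01,  1.06399851e-01, -9.80664406e-04],
       [ 1.02222474e-01, -9.52645143e-01,  2.86387495e-01],
       [ 2.95373615e-02, -2.84861902e-01, -9.58113376e-01]]), 't': array([-0.61534007, -0.07384019,  0.33983931])}
```

View pics/w1.png

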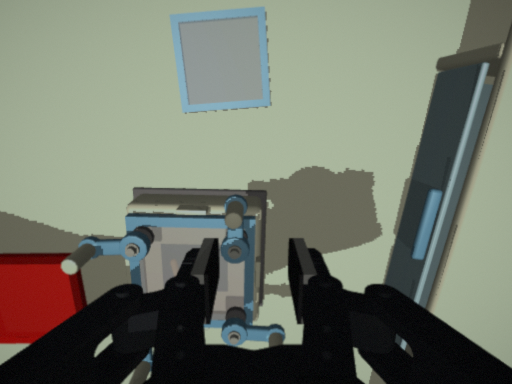

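The wrist picture shows crank A's hub at (235,249) and its peg top near (234,214), D's hub at (133,249) and peg at (72,264), B's hub at (234,336) and peg at (277,337).

```bash
python3 - <<'E'
from h import *
f=cv2.imread('pics/w1.png');cv2.imwrite('pics/w1c.png',cv2.resize(f[185:360,50:300],None,fx=3.2,fy=3.2,interpolation=cv2.INTER_CUBIC))
c=np.load('cw1.npy',allow_pickle=True).item()
for n,u,v,z in[('A hub',235,249,.095),('A peg',234,215,.125),('D hub',133,249,.095),('D peg',72,264,.125),('B hub',234,336,.095),('B peg',277,337,.125)]:print(n,unproj(c,u,v,z))
E
```

```text
A hub [ 0.60636547 -0.03234169  0.095     ]
A peg [0.60347815 0.01018785 0.125     ]
D hub [ 0.51730965 -0.04199971  0.095     ]
D peg [ 0.48029475 -0.0443172   0.125     ]
B hub [ 0.61365142 -0.12411319  0.095     ]
B peg [ 0.6494684  -0.09542155  0.125     ]
```

View pics/w1c.png

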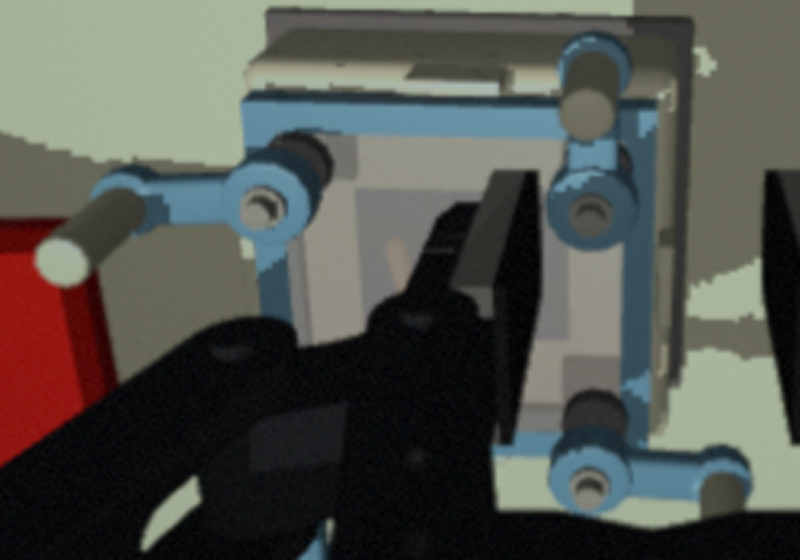

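```bash
python3 -m jog '{"dp":[[-1.4,-1.4,0],[0,0,-3.5],[0,0,-3.5],[0,0,-3.5]],"turn":[0,0,0,0]}'; python3 -m jog '{"dp":[[0,0,0]],"turn":[0]}';python3 - <<'E'
from h import *
f=grab_frame('wrist');cv2.imwrite('pics/w2.png',f);s=observe();print(s['ee_pos'],s['wrist_force'])
E
```

```text
time_s: 2.28
ee_pos: [0.602, -0.0079, 0.1274]
tcp_rot: [0.673, 0.74, -0.001, 0.008]
wrist_force: [-0.4, 0.4, -0.3]
finger_gap: 0.0342
time_s: 2.37
ee_pos: [0.5963, -0.0112, 0.1219]
tcp_rot: [0.674, 0.739, -0.006, 0.004]
wrist_force: [-0.5, -1.1, -0.6]
finger_gap: 0.0342
[ 0.59791826 -0.01150446  0.12465709] [-0.00980646 -0.0155596   0.4819909 ]
```

View pics/w2.png

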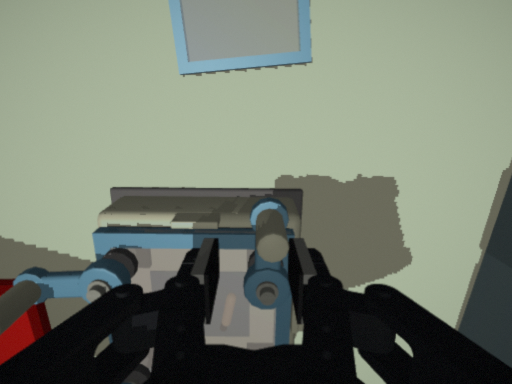

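```bash
python3 -m jog '{"dp":[[0.4,0.8,-0.1],[0,0.7,-0.1],[0,0,0],[0,0,0]],"turn":[0,0,0,0]}'; python3 -m jog '{"dp":[[0,0,0]],"turn":[0]}'
```

```text
time_s: 2.75
ee_pos: [0.605, 0.0025, 0.1289]
tcp_rot: [0.676, 0.737, -0.003, 0.009]
wrist_force: [0.2, 0.8, 0.9]
finger_gap: 0.0341
time_s: 2.83
ee_pos: [0.606, 0.0032, 0.1306]
tcp_rot: [0.675, 0.737, -0.002, 0.01]
wrist_force: [-0.2, -0.3, -0.1]
finger_gap: 0.0343
```

```bash
python3 -m jog '{"dp":[[0.2,0.1,-0.5],[0.3,0,-0.4],[0.3,0,-0.1],[0.3,0,-0.1]],"turn":[0,0,0,0]}'; python3 -m jog '{"dp":[[0.3,0,-0.1]],"turn":[0]}'; python3 -m jog '{"dp":[[0.3,0,-0.1]],"turn":[0]}'
```

```text
time_s: 3.17
ee_pos: [0.6132, 0.0038, 0.1202]
tcp_rot: [0.675, 0.737, -0.006, 0.008]
wrist_force: [-5.3, -1.3, 1.2]
finger_gap: 0.0344
time_s: 3.25
ee_pos: [0.6133, 0.0032, 0.118]
tcp_rot: [0.675, 0.737, -0.009, 0.006]
wrist_force: [-4.8, -0.2, 1.4]
finger_gap: 0.0342
time_s: 3.33
ee_pos: [0.6134, 0.0027, 0.1158]
tcp_rot: [0.676, 0.737, -0.012, 0.004]
wrist_force: [-5.1, -0.0, 1.4]
finger_gap: 0.0344
```

```bash
cat > st.py <<'E'
import sys
from h import *
from scipy.spatial.transform import Rotation as Ro
from scipy.optimize import brentq
AX=dict(A=(.6049,-.0348),B=(.6127,-.1244),C=(.5231,-.1322),D=(.5153,-.0426))
def st(k,d=9,b=(0,0)):
    s=observe();a=np.array(AX[k]);p=np.array(s['ee_pos'][:2]);R=Ro.from_quat(s['tcp_rot']).as_matrix()
    r=lambda t:np.array([np.cos(t),np.sin(t)]);T=lambda t:np.array([np.sin(t),-np.cos(t)])
    rel=p-a;th0=np.arctan2(rel[1],rel[0])
    y=R[:2,1]/np.linalg.norm(R[:2,1])
    if y@T(th0)<0:y=-y
    off=s['finger_gap']/2-.007
    f=lambda t:(a+.04*r(t)-p)@y+off
    th=brentq(f,th0-.6,th0+1.0)
    fw=np.array(s['wrist_force']);yaw=np.arctan2(y[1],y[0])  # y should equal T(th): angle th-90deg
    yerr=np.angle(np.exp(1j*(th-np.pi/2-yaw)))
    rad=(p-a)@r(th)
    print(f"{k} t={s['time_s']:.2f} th={th:.3f} push={-(fw[:2]-b)@T(th):.1f} radF={(fw[:2]-b)@r(th):.1f} fz={fw[2]:.1f} radial={1e3*rad:.1f}mm(40) yawerr={yerr:.3f} z={s['ee_pos'][2]:.4f}")
    t2=th-.06
    print('  row for d: T*d + radial fix:',((T(t2)*d/1e3-r(th)*(rad-.04))*100).round(2),'T',T(t2).round(2),'q7',s['q'][6].round(2))
if __name__=='__main__':st(sys.argv[1],float(sys.argv[2]) if len(sys.argv)>2 else 9)
E
python3 -m jog '{"dp":[[1,0,0.6],[1,0,0.2]],"turn":[0,-0.08]}';python3 st.py A
```

```text
time_s: 3.5
ee_pos: [0.6191, 0.0005, 0.1186]
tcp_rot: [0.705, 0.709, -0.025, -0.007]
wrist_force: [-10.4, -1.1, 3.1]
finger_gap: 0.034
A t=3.50 th=1.466 push=10.2 radF=-2.2 fz=3.1 radial=36.6mm(40) yawerr=-0.110 z=0.1186
  row for d: T*d + radial fix: [0.92 0.19] T [ 0.99 -0.16] q7 -0.38
```

```bash
sed -i "s/'q7',s/'tilt z axis',R[:2,2].round(3),'q7',s/" st.py
python3 -m jog '{"dp":[[0.95,0.15,0.2],[0.95,0.1,0.2]],"turn":[-0.02,-0.05]}';python3 st.py A
```

```text
time_s: 3.67
ee_pos: [0.623, -0.0003, 0.1179]
tcp_rot: [0.73, 0.682, -0.04, -0.018]
wrist_force: [-13.0, -1.9, 2.8]
finger_gap: 0.034
A t=3.67 th=1.360 push=12.3 radF=-4.5 fz=2.8 radial=37.6mm(40) yawerr=-0.141 z=0.1179
  row for d: T*d + radial fix: [ 0.92 -0.  ] T [ 0.96 -0.27] tilt z axis [-0.083 -0.029] q7 -0.43
```

```bash
python3 -m jog '{"dp":[[-0.6,0.1,0.5],[-0.3,0.1,0.1],[0,0,0]],"turn":[-0.08,0,0]}';python3 st.py A
```

```text
time_s: 3.92
ee_pos: [0.6139, 0.001, 0.1216]
tcp_rot: [0.758, 0.651, -0.04, -0.02]
wrist_force: [-0.1, -0.3, 0.2]
finger_gap: 0.0343
A t=3.92 th=1.585 push=0.1 radF=-0.3 fz=0.2 radial=35.6mm(40) yawerr=0.168 z=0.1216
  row for d: T*d + radial fix: [0.89 0.39] T [ 1.   -0.05] tilt z axis [-0.087 -0.023] q7 -0.49
```

```bash
python3 -m jog '{"dp":[[0,0.2,0],[0,0.1,0],[0,0,0],[0,0,0]],"turn":[0,0,0,0]}' 0.82;python3 st.py A
```

```text
time_s: 4.25
ee_pos: [0.614, 0.0043, 0.1214]
tcp_rot: [0.757, 0.652, -0.041, -0.02]
wrist_force: [-2.2, -0.4, 0.9]
finger_gap: 0.0154
A t=4.25 th=1.358 push=2.0 radF=-0.8 fz=0.9 radial=40.1mm(40) yawerr=-0.064 z=0.1214
  row for d: T*d + radial fix: [ 0.86 -0.26] T [ 0.96 -0.27] tilt z axis [-0.088 -0.023] q7 -0.49
```

```bash
python3 -m jog '{"dp":[[1,-0.3,0],[1,-0.3,0]],"turn":[-0.1,-0.1]}';python3 st.py A
```

```text
time_s: 4.42
ee_pos: [0.6208, 0.0022, 0.1198]
tcp_rot: [0.818, 0.572, -0.05, -0.034]
wrist_force: [-13.3, 2.8, 6.1]
finger_gap: 0.0153
A t=4.42 th=1.180 push=13.4 radF=-2.5 fz=6.1 radial=40.3mm(40) yawerr=-0.038 z=0.1198
  row for d: T*d + radial fix: [ 0.8  -0.42] T [ 0.9  -0.44] tilt z axis [-0.12  -0.001] q7 -0.61
```

```bash
python3 -m jog '{"dp":[[-0.5,0.2,0.1],[-0.5,0.2,0.1],[-0.5,0.2,0.1],[-0.5,0.2,0.1]],"turn":[0,0,0,0]}';python3 st.py A
```

```text
time_s: 4.75
ee_pos: [0.6184, 0.0059, 0.126]
tcp_rot: [0.819, 0.573, -0.034, -0.022]
wrist_force: [5.2, -2.9, -0.1]
finger_gap: 0.015
A t=4.75 th=1.265 push=-5.9 radF=-1.2 fz=-0.1 radial=42.9mm(40) yawerr=0.045 z=0.1260
  row for d: T*d + radial fix: [ 0.75 -0.59] T [ 0.93 -0.36] tilt z axis [-0.08  -0.004] q7 -0.63
```

```bash
python3 -m jog '{"dp":[[-0.6,0.15,-0.2],[-0.6,0.15,-0.2],[-0.6,0.15,-0.1],[-0.6,0.15,-0.1],[-0.6,0.15,-0.1],[-0.6,0.15,-0.1]],"turn":[0,0,0,0,0,0]}';python3 st.py A
```

```text
time_s: 5.25
ee_pos: [0.6177, 0.0082, 0.1283]
tcp_rot: [0.818, 0.576, -0.001, 0.003]
wrist_force: [6.0, -2.4, -1.9]
finger_gap: 0.0154
A t=5.25 th=1.306 push=-6.4 radF=-0.8 fz=-1.9 radial=44.9mm(40) yawerr=0.079 z=0.1283
  row for d: T*d + radial fix: [ 0.73 -0.76] T [ 0.95 -0.32] tilt z axis [ 0.002 -0.005] q7 -0.65
```

```bash
python3 -m jog '{"dp":[[-0.6,0,-0.4],[-0.6,0,-0.4],[-0.6,0,-0.3],[-0.6,0,-0.2]],"turn":[0,0,0,0]}';python3 st.py A;  python3 -m jog '{"dp":[[0.7,-0.6,-0.2],[0.8,-0.5,-0.1]],"turn":[0,0]}';python3 st.py A
```

```text
time_s: 5.58
ee_pos: [0.6171, 0.0071, 0.1235]
tcp_rot: [0.816, 0.578, 0.022, 0.017]
wrist_force: [6.8, -1.5, -0.2]
finger_gap: 0.0152
A t=5.58 th=1.308 push=-7.0 radF=0.3 fz=-0.2 radial=43.6mm(40) yawerr=0.075 z=0.1235
  row for d: T*d + radial fix: [ 0.76 -0.64] T [ 0.95 -0.32] tilt z axis [ 0.056 -0.002] q7 -0.67
time_s: 5.75
ee_pos: [0.6209, 0.001, 0.1188]
tcp_rot: [0.814, 0.58, 0.014, 0.009]
wrist_force: [-14.6, 5.7, 2.1]
finger_gap: 0.0157
A t=5.75 th=1.175 push=15.6 radF=-0.4 fz=2.1 radial=39.2mm(40) yawerr=-0.063 z=0.1188
  row for d: T*d + radial fix: [ 0.84 -0.32] T [ 0.9  -0.44] tilt z axis [0.033 0.001] q7 -0.64
```

```bash
python3 -m jog '{"dp":[[0.8,-0.3,0.2]],"turn":[-0.06]}';python3 st.py A;  python3 -m jog '{"dp":[[0.8,-0.35,0.1]],"turn":[-0.06]}';python3 st.py A
```

```text
time_s: 5.83
ee_pos: [0.6206, 0.0001, 0.1182]
tcp_rot: [0.831, 0.556, 0.006, 0.004]
wrist_force: [-11.2, 3.5, -0.7]
finger_gap: 0.0153
A t=5.83 th=1.164 push=11.7 radF=-1.2 fz=-0.7 radial=38.2mm(40) yawerr=-0.016 z=0.1182
  row for d: T*d + radial fix: [ 0.87 -0.24] T [ 0.89 -0.45] tilt z axis [0.015 0.   ] q7 -0.68
time_s: 5.92
ee_pos: [0.6204, -0.0004, 0.117]
tcp_rot: [0.847, 0.532, -0.001, -0.001]
wrist_force: [-11.5, 6.7, 2.8]
finger_gap: 0.0152
A t=5.92 th=1.160 push=13.2 radF=1.5 fz=2.8 radial=37.7mm(40) yawerr=0.039 z=0.1170
  row for d: T*d + radial fix: [ 0.89 -0.2 ] T [ 0.89 -0.45] tilt z axis [-0.003  0.001] q7 -0.71
```

```bash
python3 -m jog '{"dp":[[0.95,-0.25,0.4]],"turn":[0]}';python3 st.py A;  python3 -m jog '{"dp":[[1.0,-0.3,0.3]],"turn":[0]}';python3 st.py A
```

```text
time_s: 6.0
ee_pos: [0.6207, -0.0003, 0.1179]
tcp_rot: [0.847, 0.532, -0.009, -0.007]
wrist_force: [-12.5, 5.2, -2.1]
finger_gap: 0.0154
A t=6.00 th=1.159 push=13.5 radF=-0.3 fz=-2.1 radial=38.0mm(40) yawerr=0.037 z=0.1179
  row for d: T*d + radial fix: [ 0.88 -0.22] T [ 0.89 -0.45] tilt z axis [-0.023  0.003] q7 -0.71
time_s: 6.08
ee_pos: [0.6208, -0.0001, 0.1181]
tcp_rot: [0.845, 0.534, -0.018, -0.014]
wrist_force: [-13.2, 5.9, 0.3]
finger_gap: 0.0157
A t=6.08 th=1.162 push=14.4 radF=0.1 fz=0.3 radial=38.2mm(40) yawerr=0.036 z=0.1181
  row for d: T*d + radial fix: [ 0.88 -0.24] T [ 0.89 -0.45] tilt z axis [-0.045  0.005] q7 -0.69
```

```bash
python3 -m jog '{"dp":[[-0.5,0.2,0],[0,0,2.5],[0,0,2.5]],"turn":[0,0,0]}';  python3 -m jog '{"dp":[[-2,-3.4,0.5],[-2,-3.4,0.5],[-2,-3.4,0.5],[-2,-3.4,0],[-1.5,-2.7,0],[0,0,0],[0,0,0]],"turn":[0.12,0.12,0.12,0.12,0.02,0,0]}' 0.6;python3 - <<'E'
from h import *
c=calibration('wrist');f=grab_frame('wrist');cv2.imwrite('pics/w3.png',f)
np.save('cw3.npy',c,allow_pickle=True);s=observe();print(s['wrist_force'],s['ee_pos'])
E
```

```text
time_s: 6.33
ee_pos: [0.6148, 0.0021, 0.1635]
tcp_rot: [0.844, 0.536, -0.02, -0.015]
wrist_force: [1.5, -0.2, 0.2]
finger_gap: 0.0155
time_s: 6.92
ee_pos: [0.5244, -0.162, 0.1871]
tcp_rot: [0.679, 0.734, -0.013, -0.004]
wrist_force: [-0.6, 0.3, 0.2]
finger_gap: 0.0346
[-0.94132971 -0.30025567 -0.04001225] [ 0.52405175 -0.1626156   0.18693787]
```

View pics/w3.png

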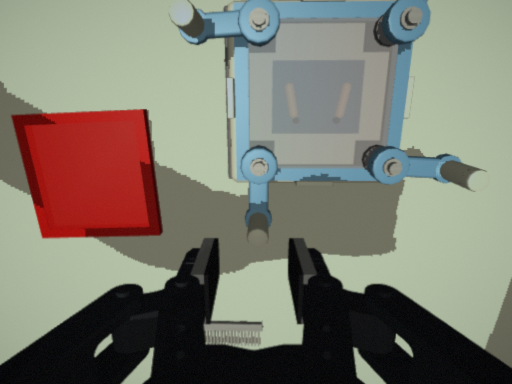

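The picture shows C's hub at (259,164) with its peg top at (258,234), B's hub at (392,167) and peg top at (479,180), D's hub at (259,18) and peg top at (184,14), and A's hub at (411,16).

```bash
python3 - <<'E'
from h import *
c=np.load('cw3.npy',allow_pickle=True).item()
for n,u,v,z in[('C hub',259,164,.095),('C peg',258,233,.125),('B hub',392,167,.095),('B peg',478,179,.125),('D hub',259,18,.095),('D peg',184,14,.125),('A hub',411,16,.095)]:print(n,unproj(c,u,v,z)[:2].round(4))
E
python3 st.py C
```

```text
C hub [ 0.5238 -0.1301]
C peg [ 0.5266 -0.1676]
B hub [ 0.6134 -0.1246]
B peg [ 0.6515 -0.1221]
D hub [ 0.5164 -0.0418]
D peg [ 0.4786 -0.0493]
A hub [ 0.606  -0.0339]
C t=6.97 th=-1.275 push=-1.0 radF=0.0 fz=-0.0 radial=29.4mm(40) yawerr=0.218 z=0.1869
  row for d: T*d + radial fix: [-0.56 -1.23] T [-0.97 -0.23] tilt z axis [-0.026 -0.015] q7 -0.01
```

```bash
python3 -m jog '{"dp":[[0.2,-0.8,-1.5],[0,-0.1,-1.5],[0,0,0]],"turn":[0,0,0]}';  python3 -m jog '{"dp":[[0,0,-1.2],[0,0,-1.0],[0,0,-0.5],[0,0,0]],"turn":[0,0,0,0]}'
```

```text
time_s: 7.22
ee_pos: [0.5298, -0.1694, 0.1578]
tcp_rot: [0.678, 0.735, -0.012, -0.002]
wrist_force: [1.2, 0.6, -0.4]
finger_gap: 0.0344
time_s: 7.55
ee_pos: [0.5339, -0.1646, 0.1307]
tcp_rot: [0.675, 0.738, -0.01, -0.001]
wrist_force: [-0.7, 0.2, -0.5]
finger_gap: 0.0337
```

```bash
python3 -m jog '{"dp":[[-0.6,-0.5,-0.4],[-0.2,-0.1,-0.4],[0,0,0]],"turn":[0,0,0]}'; python3 st.py C;  python3 -m jog '{"dp":[[0,0,0],[0,0,0],[0,0,0]],"turn":[0,0,0]}' 0.82; python3 st.py C
```

```text
time_s: 7.8
ee_pos: [0.5266, -0.1695, 0.1229]
tcp_rot: [0.674, 0.739, -0.009, -0.0]
wrist_force: [0.0, 0.2, 0.8]
finger_gap: 0.034
C t=7.80 th=-1.223 push=0.1 radF=-0.2 fz=0.8 radial=36.3mm(40) yawerr=0.255 z=0.1229
  row for d: T*d + radial fix: [-0.74 -0.6 ] T [-0.96 -0.28] tilt z axis [-0.012 -0.013] q7 -0.04
time_s: 8.05
ee_pos: [0.5263, -0.1702, 0.1234]
tcp_rot: [0.674, 0.739, -0.009, 0.0]
wrist_force: [-0.7, -0.3, 0.8]
finger_gap: 0.0153
C t=8.05 th=-1.469 push=-0.7 radF=0.2 fz=0.8 radial=38.1mm(40) yawerr=0.010 z=0.1234
  row for d: T*d + radial fix: [-0.88 -0.22] T [-1.   -0.04] tilt z axis [-0.011 -0.014] q7 -0.04
```

```bash
python3 -m jog '{"dp":[[-1.2,-0.2,0.1],[-1.2,-0.1,0.1]],"turn":[-0.05,-0.08]}'; python3 st.py C
```

```text
time_s: 8.22
ee_pos: [0.5174, -0.1721, 0.1285]
tcp_rot: [0.721, 0.693, 0.003, 0.011]
wrist_force: [10.8, 0.5, -2.5]
finger_gap: 0.0154
C t=8.22 th=-1.695 push=10.7 radF=-1.8 fz=-2.5 radial=40.3mm(40) yawerr=-0.086 z=0.1285
  row for d: T*d + radial fix: [-0.88  0.2 ] T [-0.98  0.18] tilt z axis [ 0.02  -0.011] q7 -0.13
```

```bash
python3 -m jog '{"dp":[[-1.2,0.2,-0.5]],"turn":[-0.12]}'; python3 st.py C;python3 -m jog '{"dp":[[-1.15,0.3,-0.5]],"turn":[-0.12]}'; python3 st.py C
```

```text
time_s: 8.3
ee_pos: [0.5156, -0.1713, 0.1268]
tcp_rot: [0.762, 0.647, 0.011, 0.019]
wrist_force: [11.8, -2.4, 1.9]
finger_gap: 0.0155
C t=8.30 th=-1.741 push=12.0 radF=0.4 fz=1.9 radial=39.8mm(40) yawerr=-0.008 z=0.1268
  row for d: T*d + radial fix: [-0.88  0.18] T [-0.97  0.23] tilt z axis [ 0.041 -0.015] q7 -0.23
time_s: 8.38
ee_pos: [0.5142, -0.17, 0.125]
tcp_rot: [0.801, 0.598, 0.018, 0.027]
wrist_force: [10.3, -3.4, 3.7]
finger_gap: 0.0154
C t=8.38 th=-1.787 push=10.7 radF=1.1 fz=3.7 radial=38.8mm(40) yawerr=0.071 z=0.1250
  row for d: T*d + radial fix: [-0.89  0.13] T [-0.96  0.27] tilt z axis [ 0.061 -0.022] q7 -0.33
```

```bash
python3 -m jog '{"dp":[[-1.5,0.3,-0.1]],"turn":[0]}'; python3 st.py C;python3 -m jog '{"dp":[[-1.5,0.4,-0.1]],"turn":[-0.04]}'; python3 st.py C
```

```text
time_s: 8.47
ee_pos: [0.5103, -0.1684, 0.1271]
tcp_rot: [0.801, 0.597, 0.027, 0.035]
wrist_force: [11.2, -3.8, -0.9]
finger_gap: 0.0148
C t=8.47 th=-1.898 push=11.8 radF=-0.0 fz=-0.9 radial=38.3mm(40) yawerr=-0.037 z=0.1271
  row for d: T*d + radial fix: [-0.89  0.18] T [-0.93  0.38] tilt z axis [ 0.085 -0.025] q7 -0.34
time_s: 8.55
ee_pos: [0.5052, -0.1664, 0.1292]
tcp_rot: [0.813, 0.58, 0.034, 0.043]
wrist_force: [9.8, -4.4, -1.8]
finger_gap: 0.0158
C t=8.55 th=-2.026 push=10.7 radF=-0.4 fz=-1.8 radial=38.6mm(40) yawerr=-0.123 z=0.1292
  row for d: T*d + radial fix: [-0.85  0.31] T [-0.87  0.49] tilt z axis [ 0.106 -0.031] q7 -0.38
```

```bash
python3 -m jog '{"dp":[[0.55,-0.3,-0.5],[0.55,-0.3,-0.2],[0.55,-0.3,0],[0.55,-0.3,0.1],[0.55,-0.3,0.1],[0.55,-0.3,0.1],[0.55,-0.3,0.1],[0.55,-0.3,0.1]],"turn":[-0.1,0,0,0,0,0,0,0]}'; python3 st.py C
```

```text
time_s: 9.22
ee_pos: [0.5079, -0.1744, 0.1192]
tcp_rot: [0.842, 0.539, -0.001, 0.013]
wrist_force: [-6.6, 3.7, 0.6]
finger_gap: 0.0151
C t=9.22 th=-1.891 push=-7.5 radF=-1.4 fz=0.6 radial=44.9mm(40) yawerr=0.112 z=0.1192
  row for d: T*d + radial fix: [-0.68  0.8 ] T [-0.93  0.37] tilt z axis [ 0.013 -0.023] q7 -0.42
```

```bash
python3 -m jog '{"dp":[[0.55,0,0.1],[0.55,-0.1,0.2],[0.55,-0.2,0.2],[0.55,-0.2,0.2],[0.55,-0.2,0.2]],"turn":[0,0,0,0,0]}'; python3 st.py C
python3 -m jog '{"dp":[[-1.4,1.2,0],[-1.3,0.7,0]],"turn":[0,0]}'; python3 st.py C
```

```text
time_s: 9.63
ee_pos: [0.5091, -0.1732, 0.122]
tcp_rot: [0.842, 0.54, -0.022, -0.008]
wrist_force: [-6.7, 3.4, -1.6]
finger_gap: 0.0154
C t=9.63 th=-1.874 push=-7.4 radF=-1.2 fz=-1.6 radial=43.3mm(40) yawerr=0.128 z=0.1220
  row for d: T*d + radial fix: [-0.74  0.64] T [-0.93  0.36] tilt z axis [-0.045 -0.011] q7 -0.41
time_s: 9.8
ee_pos: [0.4975, -0.1596, 0.1246]
tcp_rot: [0.842, 0.539, -0.01, 0.004]
wrist_force: [13.3, -7.5, -3.2]
finger_gap: 0.0155
C t=9.80 th=-2.283 push=15.0 radF=-3.0 fz=-3.2 radial=37.5mm(40) yawerr=-0.280 z=0.1246
  row for d: T*d + radial fix: [-0.81  0.44] T [-0.72  0.7 ] tilt z axis [-0.012 -0.017] q7 -0.44
```

```bash
python3 -m jog '{"dp":[[-0.9,0.4,-0.3]],"turn":[-0.12]}'; python3 st.py C; python3 -m jog '{"dp":[[-0.9,0.4,-0.1]],"turn":[-0.12]}'; python3 st.py C
```

```text
time_s: 9.88
ee_pos: [0.4981, -0.1585, 0.1244]
tcp_rot: [0.873, 0.487, -0.001, 0.011]
wrist_force: [10.7, -6.4, 3.5]
finger_gap: 0.0152
C t=9.88 th=-2.297 push=12.2 radF=-2.3 fz=3.5 radial=36.3mm(40) yawerr=-0.173 z=0.1244
  row for d: T*d + radial fix: [-0.88  0.36] T [-0.71  0.71] tilt z axis [ 0.009 -0.02 ] q7 -0.53
time_s: 9.97
ee_pos: [0.4988, -0.158, 0.126]
tcp_rot: [0.902, 0.431, 0.007, 0.018]
wrist_force: [9.8, -6.9, -0.8]
finger_gap: 0.0156
C t=9.97 th=-2.297 push=11.9 radF=-1.3 fz=-0.8 radial=35.4mm(40) yawerr=-0.046 z=0.1260
  row for d: T*d + radial fix: [-0.94  0.29] T [-0.71  0.71] tilt z axis [ 0.028 -0.026] q7 -0.62
```

```bash
python3 -m jog '{"dp":[[-1.0,0.35,-0.3]],"turn":[-0.04]}'; python3 st.py C; python3 -m jog '{"dp":[[-1.1,0.5,-0.2]],"turn":[0]}'; python3 st.py C
```

```text
time_s: 10.05
ee_pos: [0.4991, -0.1579, 0.1261]
tcp_rot: [0.911, 0.41, 0.016, 0.025]
wrist_force: [10.0, -5.5, 1.6]
finger_gap: 0.0153
C t=10.05 th=-2.304 push=11.1 radF=-2.6 fz=1.6 radial=35.2mm(40) yawerr=-0.008 z=0.1261
  row for d: T*d + radial fix: [-0.95  0.28] T [-0.7   0.71] tilt z axis [ 0.05  -0.032] q7 -0.66
time_s: 10.13
ee_pos: [0.4989, -0.1573, 0.1273]
tcp_rot: [0.912, 0.409, 0.025, 0.033]
wrist_force: [12.0, -11.6, -2.4]
finger_gap: 0.0153
C t=10.13 th=-2.317 push=16.7 radF=0.4 fz=-2.4 radial=34.8mm(40) yawerr=-0.018 z=0.1273
  row for d: T*d + radial fix: [-0.98  0.27] T [-0.69  0.72] tilt z axis [ 0.073 -0.039] q7 -0.67
```

```bash
python3 -m jog '{"dp":[[0.6,-0.5,0],[0,0,2.5],[0,0,2.5],[0,0,0.5]],"turn":[0,0,0,0]}';  python3 -m jog '{"dp":[[3,0.7,0],[3,0.7,0],[3,0.7,0],[3,0.7,0],[2,0.5,0],[0,0,0],[0,0,0],[0,0,0]],"turn":[0.12,0.12,0.12,0.12,0.12,0.12,0.12,0.12]}' 0.6;  python3 -m jog '{"dp":[[0,0,0],[0,0,0],[0,0,0],[0,0,0],[0,0,0],[0,0,0],[0,0,0],[0,0,0]],"turn":[0.12,0.12,0.12,0.12,0.12,0.12,0.12,0.12]}'; python3 st.py B
```

```text
time_s: 10.47
ee_pos: [0.5051, -0.1625, 0.184]
tcp_rot: [0.912, 0.409, 0.024, 0.032]
wrist_force: [0.9, 0.5, 0.1]
finger_gap: 0.0151
time_s: 11.13
ee_pos: [0.6527, -0.1265, 0.1875]
tcp_rot: [0.606, 0.794, 0.041, 0.022]
wrist_force: [0.4, 0.9, 0.2]
finger_gap: 0.0343
time_s: 11.8
ee_pos: [0.653, -0.1278, 0.1848]
tcp_rot: [0.152, 0.987, 0.048, -0.0]
wrist_force: [-0.6, 1.4, -0.2]
finger_gap: 0.0343
B t=11.80 th=0.191 push=1.5 radF=-0.3 fz=-0.2 radial=38.9mm(40) yawerr=0.497 z=0.1848
  row for d: T*d + radial fix: [ 0.22 -0.87] T [ 0.13 -0.99] tilt z axis [0.014 0.094] q7 0.99
```

```bash
python3 -m jog '{"dp":[[0,0.2,-1],[0,0.2,-1],[0,0.1,-1],[0,0,0]],"turn":[0.12,0.12,0.1,0]}';  python3 -m jog '{"dp":[[0,0,-1.2],[0,0,-1.0],[0,0,-0.2],[0,0,0]],"turn":[0,0,0,0]}';python3 - <<'E'
from h import *
f=grab_frame('wrist');cv2.imwrite('pics/w4.png',f)
E
```

```text
time_s: 12.13
ee_pos: [0.654, -0.1249, 0.1529]
tcp_rot: [-0.025, 0.999, 0.048, -0.007]
wrist_force: [-0.9, 0.5, -0.6]
finger_gap: 0.0338
time_s: 12.47
ee_pos: [0.6539, -0.1255, 0.1262]
tcp_rot: [-0.021, 0.999, 0.048, -0.007]
wrist_force: [0.8, -0.4, -0.2]
finger_gap: 0.0341
```

View pics/w4.png

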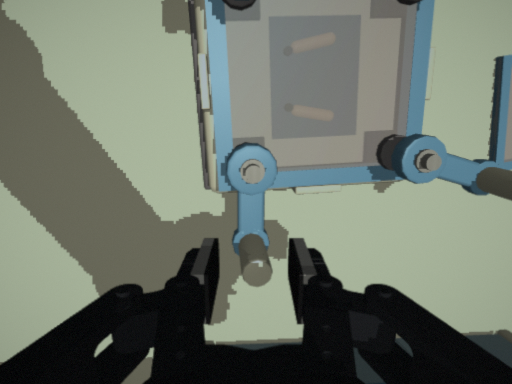

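The peg's top at (257,275) sits between the pads, so I'll close the loose cage and correct the tilt with a gentle reverse push.

```bash
python3 -m jog '{"dp":[[-0.1,0.1,-0.3],[0,0,-0.2],[0,0,0],[0,0,0]],"turn":[0,0,0,0]}' 0.82;python3 st.py B; python3 -m jog '{"dp":[[0,0.55,0],[0,0.55,0],[0,0.55,0],[0,0.55,0],[0,0.55,0],[0,0.55,0],[0,0.55,0],[0,0.55,0]],"turn":[0,0,0,0,0,0,0,0]}' ;python3 st.py B
```

```text
time_s: 12.85
ee_pos: [0.6534, -0.1246, 0.1223]
tcp_rot: [-0.02, 0.999, 0.047, -0.006]
wrist_force: [1.0, 0.8, -0.3]
finger_gap: 0.0154
B t=12.85 th=0.011 push=0.8 radF=1.0 fz=-0.3 radial=40.7mm(40) yawerr=-0.029 z=0.1223
  row for d: T*d + radial fix: [-0.11 -0.9 ] T [-0.05 -1.  ] tilt z axis [-0.014  0.093] q7 1.23
time_s: 13.52
ee_pos: [0.6537, -0.1228, 0.1217]
tcp_rot: [-0.009, 1.0, 0.016, -0.009]
wrist_force: [0.7, -6.9, 0.7]
finger_gap: 0.0154
B t=13.52 th=0.057 push=-7.0 radF=0.3 fz=0.7 radial=41.0mm(40) yawerr=0.041 z=0.1217
  row for d: T*d + radial fix: [-0.1  -0.91] T [-0. -1.] tilt z axis [-0.018  0.032] q7 1.15
```

```bash
python3 -m jog '{"dp":[[0,0.6,0],[0,0.6,0],[0,0.6,0],[0,0.6,0],[0,0.6,0],[0,0.6,0],[0,0.6,0],[0,0.6,0]],"turn":[0,0,0,0,0,0,0,0]}' ;python3 st.py B; python3 -m jog '{"dp":[[0,-1.3,0],[-0.1,-1.3,0]],"turn":[0,-0.08]}';python3 st.py B
```

```text
time_s: 14.18
ee_pos: [0.6538, -0.1221, 0.1213]
tcp_rot: [0.006, 1.0, -0.018, -0.012]
wrist_force: [1.1, -6.7, -1.0]
finger_gap: 0.0153
B t=14.18 th=0.073 push=-6.7 radF=0.6 fz=-1.0 radial=41.2mm(40) yawerr=0.085 z=0.1213
  row for d: T*d + radial fix: [-0.11 -0.91] T [ 0.01 -1.  ] tilt z axis [-0.024 -0.036] q7 1.07
time_s: 14.35
ee_pos: [0.6539, -0.1359, 0.1221]
tcp_rot: [0.044, 0.999, -0.009, -0.01]
wrist_force: [1.1, 13.1, -3.2]
finger_gap: 0.0154
B t=14.35 th=-0.266 push=12.9 radF=-2.3 fz=-3.2 radial=42.8mm(40) yawerr=-0.178 z=0.1221
  row for d: T*d + radial fix: [-0.56 -0.78] T [-0.32 -0.95] tilt z axis [-0.021 -0.016] q7 1.05
```

```bash
python3 -m jog '{"dp":[[-0.5,-0.8,0]],"turn":[-0.12]}';python3 st.py B;python3 -m jog '{"dp":[[-0.5,-0.8,0]],"turn":[-0.08]}';python3 st.py B
```

```text
time_s: 14.43
ee_pos: [0.6516, -0.1366, 0.1228]
tcp_rot: [0.105, 0.994, -0.001, -0.008]
wrist_force: [4.6, 10.8, -1.9]
finger_gap: 0.0152
B t=14.43 th=-0.289 push=11.7 radF=1.4 fz=-1.9 radial=40.8mm(40) yawerr=-0.079 z=0.1228
  row for d: T*d + radial fix: [-0.38 -0.82] T [-0.34 -0.94] tilt z axis [-0.016 -0.001] q7 0.96
time_s: 14.52
ee_pos: [0.6498, -0.1362, 0.124]
tcp_rot: [0.145, 0.989, 0.006, -0.005]
wrist_force: [3.3, 11.7, -2.1]
finger_gap: 0.0151
B t=14.52 th=-0.293 push=12.1 radF=-0.2 fz=-2.1 radial=38.9mm(40) yawerr=-0.002 z=0.1240
  row for d: T*d + radial fix: [-0.21 -0.88] T [-0.35 -0.94] tilt z axis [-0.008  0.013] q7 0.9
```

```bash
python3 -m jog '{"dp":[[-0.25,-1.05,-0.1]],"turn":[0]}';python3 st.py B;python3 -m jog '{"dp":[[-0.25,-1.1,-0.1]],"turn":[0]}';python3 st.py B
```

```text
time_s: 14.6
ee_pos: [0.6499, -0.1368, 0.1245]
tcp_rot: [0.144, 0.989, 0.013, -0.002]
wrist_force: [2.3, 13.3, -0.8]
finger_gap: 0.0154
B t=14.60 th=-0.303 push=13.4 radF=-1.8 fz=-0.8 radial=39.2mm(40) yawerr=-0.014 z=0.1245
  row for d: T*d + radial fix: [-0.24 -0.87] T [-0.36 -0.93] tilt z axis [-0.     0.027] q7 0.91
time_s: 14.68
ee_pos: [0.6501, -0.1374, 0.125]
tcp_rot: [0.141, 0.99, 0.021, 0.001]
wrist_force: [3.4, 14.0, -1.3]
finger_gap: 0.0152
B t=14.68 th=-0.319 push=14.3 radF=-1.2 fz=-1.3 radial=39.6mm(40) yawerr=-0.035 z=0.1250
  row for d: T*d + radial fix: [-0.3  -0.85] T [-0.37 -0.93] tilt z axis [0.007 0.041] q7 0.93
```

```bash
python3 -m jog '{"dp":[[-0.35,-1.1,-0.2]],"turn":[-0.03]}';python3 st.py B;python3 -m jog '{"dp":[[-0.35,-1.15,-0.2]],"turn":[-0.03]}';python3 st.py B
```

```text
time_s: 14.77
ee_pos: [0.65, -0.1378, 0.1249]
tcp_rot: [0.153, 0.988, 0.028, 0.004]
wrist_force: [2.7, 13.3, 0.4]
finger_gap: 0.0155
B t=14.77 th=-0.327 push=13.4 radF=-1.7 fz=0.4 radial=39.6mm(40) yawerr=-0.019 z=0.1249
  row for d: T*d + radial fix: [-0.3  -0.85] T [-0.38 -0.93] tilt z axis [0.017 0.055] q7 0.92
time_s: 14.85
ee_pos: [0.6497, -0.1384, 0.1249]
tcp_rot: [0.165, 0.986, 0.036, 0.008]
wrist_force: [3.0, 13.3, -0.8]
finger_gap: 0.0155
B t=14.85 th=-0.341 push=13.5 radF=-1.7 fz=-0.8 radial=39.6mm(40) yawerr=-0.009 z=0.1249
  row for d: T*d + radial fix: [-0.31 -0.84] T [-0.39 -0.92] tilt z axis [0.027 0.069] q7 0.91
```

```bash
python3 -m jog '{"dp":[[-0.45,-1.3,-0.2]],"turn":[-0.03]}';python3 st.py B;python3 -m jog '{"dp":[[-0.45,-1.3,-0.2]],"turn":[-0.03]}';python3 st.py B
```

```text
time_s: 14.93
ee_pos: [0.6492, -0.14, 0.1251]
tcp_rot: [0.177, 0.983, 0.045, 0.012]
wrist_force: [4.8, 13.2, -2.2]
finger_gap: 0.0156
B t=14.93 th=-0.383 push=14.0 radF=-0.5 fz=-2.2 radial=39.7mm(40) yawerr=-0.026 z=0.1251
  row for d: T*d + radial fix: [-0.36 -0.82] T [-0.43 -0.9 ] tilt z axis [0.039 0.084] q7 0.9
time_s: 15.02
ee_pos: [0.6488, -0.1418, 0.1254]
tcp_rot: [0.189, 0.98, 0.053, 0.016]
wrist_force: [3.9, 14.0, -0.9]
finger_gap: 0.0155
B t=15.02 th=-0.430 push=14.3 radF=-2.3 fz=-0.9 radial=40.1mm(40) yawerr=-0.049 z=0.1254
  row for d: T*d + radial fix: [-0.43 -0.79] T [-0.47 -0.88] tilt z axis [0.052 0.097] q7 0.89
```

```bash
python3 -m jog '{"dp":[[-0.55,-1.2,-0.2]],"turn":[-0.05]}';python3 st.py B
```

```text
time_s: 15.1
ee_pos: [0.6482, -0.1429, 0.1259]
tcp_rot: [0.211, 0.975, 0.061, 0.022]
wrist_force: [6.3, 14.2, -1.7]
finger_gap: 0.0153
B t=15.10 th=-0.465 push=15.5 radF=-0.8 fz=-1.7 radial=40.0mm(40) yawerr=-0.039 z=0.1259
  row for d: T*d + radial fix: [-0.45 -0.78] T [-0.5  -0.87] tilt z axis [0.068 0.11 ] q7 0.87
```

```bash
python3 -m jog '{"dp":[[0.3,0.6,0],[0,0,2.5],[0,0,2.5],[0,0,0.5]],"turn":[0,0,0,0]}';  python3 -m jog '{"dp":[[-3.4,1.8,0],[-3.4,1.8,0],[-3.4,1.8,0],[-3.4,1.8,0],[-3.2,1.8,0],[0,0,0],[0,0,0]],"turn":[0.12,0.12,0.12,0.12,0.06,0,0]}' 0.6; python3 - <<'E'
from h import *
c=calibration('wrist');f=grab_frame('wrist');cv2.imwrite('pics/w5.png',f)
np.save('cw5.npy',c,allow_pickle=True)
E
python3 st.py D
```

```text
time_s: 15.43
ee_pos: [0.6494, -0.135, 0.181]
tcp_rot: [0.21, 0.976, 0.061, 0.019]
wrist_force: [0.8, 0.5, 0.7]
finger_gap: 0.0157
time_s: 16.02
ee_pos: [0.4774, -0.0436, 0.1837]
tcp_rot: [-0.071, 0.995, 0.065, 0.006]
wrist_force: [1.1, 0.7, 0.1]
finger_gap: 0.0344
D t=16.07 th=-2.860 push=-0.8 radF=0.1 fz=0.1 radial=37.4mm(40) yawerr=0.138 z=0.1835
  row for d: T*d + radial fix: [-0.45  0.8 ] T [-0.22  0.98] tilt z axis [0.001 0.13 ] q7 1.2
```

View pics/w5.png

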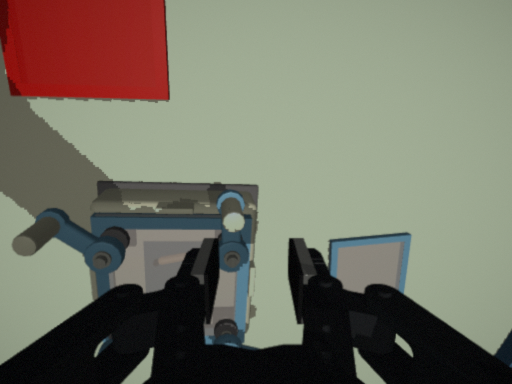

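```bash
python3 - <<'E'
from h import *
c=np.load('cw5.npy',allow_pickle=True).item()
for n,u,v,z in[('D hub',232,258,.095),('D peg',233,221,.125),('C hub',101,260,.095),('C peg',28,244,.125)]:print(n,unproj(c,u,v,z)[:2].round(4))
E
```

```text
D hub [ 0.5159 -0.042 ]
D peg [ 0.4751 -0.0484]
C hub [ 0.5243 -0.1324]
C peg [ 0.4999 -0.1624]
```

```bash
python3 -m jog '{"dp":[[-0.2,-0.3,-1.2],[0,0,-1.2],[0,0,-1.2],[0,0,0]],"turn":[0,0,0,0]}';  python3 -m jog '{"dp":[[0,0,-0.5],[0,0,0]],"turn":[0,0]}'; python3 st.py D
```

```text
time_s: 16.4
ee_pos: [0.4796, -0.0493, 0.1449]
tcp_rot: [-0.068, 0.996, 0.064, 0.008]
wrist_force: [-1.2, 0.0, -0.2]
finger_gap: 0.0344
time_s: 16.57
ee_pos: [0.4812, -0.0504, 0.1384]
tcp_rot: [-0.067, 0.996, 0.064, 0.008]
wrist_force: [-0.3, -0.4, -0.3]
finger_gap: 0.0343
D t=16.57 th=-2.669 push=0.2 radF=0.4 fz=-0.3 radial=33.9mm(40) yawerr=0.337 z=0.1384
  row for d: T*d + radial fix: [-0.9   0.55] T [-0.4   0.92] tilt z axis [0.007 0.129] q7 1.13
```

```bash
python3 -m jog '{"dp":[[-0.3,0.1,-0.9],[-0.3,0.1,-0.8],[0,0,0],[0,0,0]],"turn":[0,0,0,0]}'; python3 -m jog '{"dp":[[0,0,0],[0,0,0],[0,0,0]],"turn":[0,0,0]}' 0.82; python3 st.py D
```

```text
time_s: 16.9
ee_pos: [0.4763, -0.0486, 0.1198]
tcp_rot: [-0.066, 0.996, 0.065, 0.009]
wrist_force: [-0.2, 0.5, 0.1]
finger_gap: 0.0343
time_s: 17.15
ee_pos: [0.4762, -0.0495, 0.1198]
tcp_rot: [-0.066, 0.996, 0.064, 0.009]
wrist_force: [0.3, 2.2, -2.3]
finger_gap: 0.0158
D t=17.15 th=-2.946 push=-2.1 radF=-0.8 fz=-2.3 radial=39.7mm(40) yawerr=0.062 z=0.1198
  row for d: T*d + radial fix: [-0.15  0.89] T [-0.14  0.99] tilt z axis [0.009 0.128] q7 1.09
```

```bash
python3 -m jog '{"dp":[[-0.1,1.2,0.1]],"turn":[0]}'; python3 st.py D; python3 -m jog '{"dp":[[-0.1,1.2,0.1]],"turn":[-0.03]}'; python3 st.py D
```

```text
time_s: 17.23
ee_pos: [0.475, -0.043, 0.1201]
tcp_rot: [-0.064, 0.996, 0.06, 0.007]
wrist_force: [1.3, -12.5, -3.0]
finger_gap: 0.0157
D t=17.23 th=-3.112 push=12.6 radF=-0.9 fz=-3.0 radial=40.3mm(40) yawerr=-0.099 z=0.1201
  row for d: T*d + radial fix: [0.05 0.9 ] T [0.03 1.  ] tilt z axis [0.007 0.121] q7 1.07
time_s: 17.32
ee_pos: [0.4746, -0.0359, 0.1206]
tcp_rot: [-0.047, 0.997, 0.056, 0.008]
wrist_force: [2.8, -11.4, -2.2]
finger_gap: 0.0156
D t=17.32 th=2.990 push=10.8 radF=-4.5 fz=-2.2 radial=41.3mm(40) yawerr=-0.246 z=0.1206
  row for d: T*d + radial fix: [0.32 0.86] T [0.21 0.98] tilt z axis [0.01  0.113] q7 1.02
```

```bash
python3 -m jog '{"dp":[[0.35,1.1,0]],"turn":[-0.12]}'; python3 st.py D; python3 -m jog '{"dp":[[0.4,1.1,0]],"turn":[-0.12]}'; python3 st.py D
```

```text
time_s: 17.4
ee_pos: [0.4768, -0.0305, 0.1199]
tcp_rot: [0.017, 0.998, 0.052, 0.009]
wrist_force: [-2.8, -10.6, 2.0]
finger_gap: 0.0158
D t=17.40 th=2.856 push=10.9 radF=-0.3 fz=2.0 radial=40.4mm(40) yawerr=-0.252 z=0.1199
  row for d: T*d + radial fix: [0.34 0.84] T [0.34 0.94] tilt z axis [0.019 0.103] q7 0.9
time_s: 17.48
ee_pos: [0.4791, -0.0252, 0.1193]
tcp_rot: [0.081, 0.996, 0.046, 0.009]
wrist_force: [-3.2, -11.1, 3.2]
finger_gap: 0.0156
D t=17.48 th=2.713 push=11.4 radF=-1.7 fz=3.2 radial=40.2mm(40) yawerr=-0.267 z=0.1193
  row for d: T*d + radial fix: [0.44 0.79] T [0.47 0.88] tilt z axis [0.026 0.091] q7 0.77
```

```bash
python3 -m jog '{"dp":[[0.5,1.0,0.1]],"turn":[-0.12]}'; python3 st.py D; python3 -m jog '{"dp":[[0.6,0.9,0.1]],"turn":[-0.12]}'; python3 st.py D
```

```text
time_s: 17.57
ee_pos: [0.4813, -0.0213, 0.1195]
tcp_rot: [0.143, 0.989, 0.04, 0.009]
wrist_force: [-2.3, -13.4, -1.7]
finger_gap: 0.0153
D t=17.57 th=2.597 push=12.6 radF=-5.0 fz=-1.7 radial=40.1mm(40) yawerr=-0.258 z=0.1195
  row for d: T*d + radial fix: [0.52 0.73] T [0.57 0.82] tilt z axis [0.029 0.077] q7 0.66
time_s: 17.65
ee_pos: [0.4832, -0.019, 0.1194]
tcp_rot: [0.204, 0.978, 0.033, 0.008]
wrist_force: [-5.4, -12.5, -1.0]
finger_gap: 0.0152
D t=17.65 th=2.525 push=13.3 radF=-2.8 fz=-1.0 radial=39.9mm(40) yawerr=-0.205 z=0.1194
  row for d: T*d + radial fix: [0.55 0.71] T [0.63 0.78] tilt z axis [0.028 0.062] q7 0.55
```

```bash
python3 -m jog '{"dp":[[0.6,0.8,0.1]],"turn":[-0.12]}'; python3 st.py D; python3 -m jog '{"dp":[[0.7,0.8,0.1]],"turn":[-0.1]}'; python3 st.py D
```

```text
time_s: 17.73
ee_pos: [0.4845, -0.018, 0.1193]
tcp_rot: [0.265, 0.964, 0.026, 0.006]
wrist_force: [-3.9, -13.3, -0.6]
finger_gap: 0.0152
D t=17.73 th=2.485 push=12.9 radF=-5.1 fz=-0.6 radial=39.4mm(40) yawerr=-0.121 z=0.1193
  row for d: T*d + radial fix: [0.55 0.71] T [0.66 0.75] tilt z axis [0.025 0.047] q7 0.45
time_s: 17.82
ee_pos: [0.4854, -0.0173, 0.119]
tcp_rot: [0.318, 0.948, 0.017, 0.002]
wrist_force: [-6.2, -12.5, 1.1]
finger_gap: 0.0153
D t=17.82 th=2.457 push=13.6 radF=-3.1 fz=1.1 radial=39.2mm(40) yawerr=-0.038 z=0.1190
  row for d: T*d + radial fix: [0.55 0.71] T [0.68 0.74] tilt z axis [0.015 0.031] q7 0.36
```

```bash
python3 -m jog '{"dp":[[0.75,0.95,0.2]],"turn":[-0.03]}'; python3 st.py D; python3 -m jog '{"dp":[[0.75,0.9,0.2]],"turn":[-0.03]}'; python3 st.py D
```

```text
time_s: 17.9
ee_pos: [0.4854, -0.0153, 0.1194]
tcp_rot: [0.336, 0.942, 0.008, -0.003]
wrist_force: [-8.1, -12.3, -1.7]
finger_gap: 0.0154
D t=17.90 th=2.420 push=14.6 radF=-2.1 fz=-1.7 radial=40.5mm(40) yawerr=-0.036 z=0.1194
  row for d: T*d + radial fix: [0.67 0.61] T [0.7  0.71] tilt z axis [-0.001  0.017] q7 0.32
time_s: 17.98
ee_pos: [0.485, -0.0137, 0.1198]
tcp_rot: [0.354, 0.935, -0.001, -0.009]
wrist_force: [-7.4, -12.5, -1.6]
finger_gap: 0.0157
D t=17.98 th=2.400 push=14.2 radF=-3.0 fz=-1.6 radial=41.9mm(40) yawerr=-0.018 z=0.1198
  row for d: T*d + radial fix: [0.78 0.5 ] T [0.72 0.7 ] tilt z axis [-0.018  0.004] q7 0.29
```

```bash
python3 -m jog '{"dp":[[1.0,0.75,0.1]],"turn":[-0.03]}'; python3 st.py D
```

```text
time_s: 18.07
ee_pos: [0.4856, -0.0131, 0.1192]
tcp_rot: [0.371, 0.929, -0.011, -0.017]
wrist_force: [-10.7, -10.4, 2.8]
finger_gap: 0.0154
D t=18.07 th=2.377 push=14.9 radF=0.5 fz=2.8 radial=41.8mm(40) yawerr=-0.005 z=0.1192
  row for d: T*d + radial fix: [0.79 0.48] T [0.73 0.68] tilt z axis [-0.039 -0.008] q7 0.26
```

```bash
python3 -m jog '{"dp":[[-0.5,-0.4,0],[0,0,2.5],[0,0,2.5],[0,0,0.5]],"turn":[0,0,0,0]}';  python3 -m jog '{"dp":[[3,0.3,0],[3,0.3,0],[3,0.3,0],[3,0.3,0],[1.8,0.3,0],[0,0,0],[0,0,0],[0,0,0]],"turn":[-0.12,-0.12,-0.12,-0.12,-0.12,-0.12,-0.12,-0.12]}' 0.6;  python3 -m jog '{"dp":[[0,0,-1],[0,0,-0.5],[0,0,0]],"turn":[-0.12,-0.12,0]}'; python3 st.py A
```

```text
time_s: 18.4
ee_pos: [0.4808, -0.015, 0.1747]
tcp_rot: [0.37, 0.929, -0.009, -0.017]
wrist_force: [0.4, 0.6, -0.5]
finger_gap: 0.0156
time_s: 19.07
ee_pos: [0.6246, 0.002, 0.1762]
tcp_rot: [0.769, 0.639, 0.006, -0.017]
wrist_force: [-0.3, 0.6, -0.6]
finger_gap: 0.0344
time_s: 19.32
ee_pos: [0.6252, 0.003, 0.1603]
tcp_rot: [0.843, 0.538, 0.01, -0.016]
wrist_force: [-0.1, -0.1, -0.9]
finger_gap: 0.0343
A t=19.32 th=1.329 push=0.1 radF=-0.1 fz=-0.9 radial=41.6mm(40) yawerr=0.194 z=0.1603
  row for d: T*d + radial fix: [ 0.82 -0.42] T [ 0.95 -0.3 ] tilt z axis [-0.001  0.037] q7 -0.6
```

```bash
python3 -m jog '{"dp":[[-0.4,0,-1.2],[0,0,-1.2],[0,0,-1.0],[0,0,-0.2],[0,0,0]],"turn":[0,0,0,0,0]}'; python3 st.py A
```

```text
time_s: 19.73
ee_pos: [0.6213, 0.0041, 0.1219]
tcp_rot: [0.84, 0.543, 0.011, -0.016]
wrist_force: [-1.0, 0.8, -0.0]
finger_gap: 0.0342
A t=19.73 th=1.430 push=1.1 radF=0.7 fz=-0.0 radial=40.8mm(40) yawerr=0.282 z=0.1219
  row for d: T*d + radial fix: [ 0.87 -0.26] T [ 0.98 -0.2 ] tilt z axis [0.001 0.038] q7 -0.6
```

Now I'll close the cage and back-push to get a small pre-tilt.

```bash
python3 -m jog '{"dp":[[0,-0.1,0],[0,0,0],[0,0,0]],"turn":[0,0,0]}' 0.82; python3 st.py A; python3 -m jog '{"dp":[[-0.55,0.25,0],[-0.55,0.25,0],[-0.55,0.2,0],[-0.55,0.2,0],[-0.55,0.2,0],[-0.55,0.15,0],[-0.55,0.15,0],[-0.55,0.15,0]],"turn":[0,0,0,0,0,0,0,0]}';python3 st.py A
```

```text
time_s: 19.98
ee_pos: [0.6158, 0.0053, 0.1205]
tcp_rot: [0.839, 0.544, 0.006, -0.02]
wrist_force: [0.9, -0.0, 0.0]
finger_gap: 0.0154
A t=19.98 th=1.330 push=-0.9 radF=0.2 fz=0.0 radial=41.5mm(40) yawerr=0.179 z=0.1205
  row for d: T*d + radial fix: [ 0.82 -0.41] T [ 0.95 -0.3 ] tilt z axis [-0.012  0.04 ] q7 -0.6
time_s: 20.65
ee_pos: [0.6134, 0.0068, 0.1348]
tcp_rot: [0.841, 0.539, 0.044, 0.009]
wrist_force: [5.7, -3.0, -0.8]
finger_gap: 0.0151
A t=20.65 th=1.398 push=-6.2 radF=-2.0 fz=-0.8 radial=42.4mm(40) yawerr=0.260 z=0.1348
  row for d: T*d + radial fix: [ 0.83 -0.44] T [ 0.97 -0.23] tilt z axis [0.083 0.032] q7 -0.63
```

```bash
python3 -m jog '{"dp":[[0.1,-0.1,-0.7],[0,-0.1,-0.6],[0,0,-0.1]],"turn":[0,0,0]}';python3 st.py A; python3 -m jog '{"dp":[[0.85,-0.4,-0.2]],"turn":[0]}';python3 st.py A; python3 -m jog '{"dp":[[0.85,-0.3,0.1]],"turn":[0]}';python3 st.py A;
```

```text
time_s: 20.9
ee_pos: [0.6139, 0.0047, 0.1217]
tcp_rot: [0.841, 0.539, 0.044, 0.009]
wrist_force: [0.2, 0.2, -0.2]
finger_gap: 0.0154
A t=20.90 th=1.367 push=-0.1 radF=0.3 fz=-0.2 radial=40.5mm(40) yawerr=0.228 z=0.1217
  row for d: T*d + radial fix: [ 0.86 -0.29] T [ 0.97 -0.26] tilt z axis [0.084 0.032] q7 -0.63
time_s: 20.98
ee_pos: [0.6164, 0.003, 0.118]
tcp_rot: [0.841, 0.54, 0.039, 0.005]
wrist_force: [-13.3, 6.9, 2.9]
finger_gap: 0.0153
A t=20.98 th=1.291 push=14.7 radF=3.0 fz=2.9 radial=39.5mm(40) yawerr=0.150 z=0.1180
  row for d: T*d + radial fix: [ 0.86 -0.25] T [ 0.94 -0.33] tilt z axis [0.071 0.033] q7 -0.62
time_s: 21.07
ee_pos: [0.6171, 0.0022, 0.1161]
tcp_rot: [0.84, 0.541, 0.031, -0.0]
wrist_force: [-12.3, 5.2, 2.4]
finger_gap: 0.0156
A t=21.07 th=1.270 push=13.3 radF=1.3 fz=2.4 radial=38.9mm(40) yawerr=0.126 z=0.1161
  row for d: T*d + radial fix: [ 0.87 -0.22] T [ 0.94 -0.35] tilt z axis [0.053 0.035] q7 -0.62
```

```bash
python3 -m jog '{"dp":[[1.15,-0.35,0.5]],"turn":[0]}';python3 st.py A; python3 -m jog '{"dp":[[1.15,-0.35,0.3]],"turn":[0]}';python3 st.py A
```

```text
time_s: 21.15
ee_pos: [0.6182, 0.0017, 0.1171]
tcp_rot: [0.84, 0.542, 0.022, -0.008]
wrist_force: [-13.3, 6.2, -3.3]
finger_gap: 0.0155
A t=21.15 th=1.237 push=14.6 radF=1.5 fz=-3.3 radial=38.9mm(40) yawerr=0.090 z=0.1171
  row for d: T*d + radial fix: [ 0.87 -0.24] T [ 0.92 -0.38] tilt z axis [0.029 0.037] q7 -0.61
time_s: 21.23
ee_pos: [0.6198, 0.0015, 0.1167]
tcp_rot: [0.839, 0.544, 0.013, -0.015]
wrist_force: [-13.0, 5.5, 3.4]
finger_gap: 0.0155
A t=21.23 th=1.200 push=14.1 radF=0.4 fz=3.4 radial=39.3mm(40) yawerr=0.050 z=0.1167
  row for d: T*d + radial fix: [ 0.84 -0.31] T [ 0.91 -0.42] tilt z axis [0.006 0.039] q7 -0.6
```

```bash
python3 -m jog '{"dp":[[1.35,-0.5,0.3]],"turn":[0]}';python3 st.py A; python3 -m jog '{"dp":[[1.35,-0.55,0.3]],"turn":[-0.05]}';python3 st.py A
```

```text
time_s: 21.32
ee_pos: [0.6226, 0.0008, 0.1163]
tcp_rot: [0.838, 0.545, 0.004, -0.023]
wrist_force: [-13.7, 7.3, 1.9]
finger_gap: 0.0156
A t=21.32 th=1.129 push=15.5 radF=0.8 fz=1.9 radial=39.8mm(40) yawerr=-0.025 z=0.1163
  row for d: T*d + radial fix: [ 0.8  -0.41] T [ 0.88 -0.48] tilt z axis [-0.019  0.043] q7 -0.58
time_s: 21.4
ee_pos: [0.6255, -0.0004, 0.116]
tcp_rot: [0.85, 0.525, -0.005, -0.031]
wrist_force: [-14.3, 6.2, 2.6]
finger_gap: 0.0153
A t=21.40 th=1.047 push=15.5 radF=-1.8 fz=2.6 radial=40.1mm(40) yawerr=-0.060 z=0.1160
  row for d: T*d + radial fix: [ 0.75 -0.51] T [ 0.83 -0.55] tilt z axis [-0.041  0.048] q7 -0.61
```

```bash
python3 -m jog '{"dp":[[1.3,-0.75,0.8]],"turn":[-0.08]}';python3 st.py A; python3 -m jog '{"dp":[[1.3,-0.8,0.5]],"turn":[-0.1]}';python3 st.py A
```

```text
time_s: 21.48
ee_pos: [0.6268, -0.0024, 0.1196]
tcp_rot: [0.87, 0.491, -0.015, -0.041]
wrist_force: [-15.6, 9.3, -2.1]
finger_gap: 0.0151
A t=21.48 th=0.993 push=18.2 radF=-0.8 fz=-2.1 radial=39.1mm(40) yawerr=-0.036 z=0.1196
  row for d: T*d + radial fix: [ 0.77 -0.46] T [ 0.8 -0.6] tilt z axis [-0.065  0.056] q7 -0.65
time_s: 21.57
ee_pos: [0.6286, -0.0041, 0.1211]
tcp_rot: [0.893, 0.447, -0.023, -0.05]
wrist_force: [-14.8, 10.0, -2.1]
finger_gap: 0.0157
A t=21.57 th=0.936 push=17.8 radF=-0.7 fz=-2.1 radial=38.8mm(40) yawerr=0.006 z=0.1211
  row for d: T*d + radial fix: [ 0.76 -0.48] T [ 0.77 -0.64] tilt z axis [-0.086  0.07 ] q7 -0.71
```

```bash
python3 -m jog '{"dp":[[-0.5,0.35,-0.1],[-0.5,0.35,-0.1],[-0.5,0.35,-0.2],[-0.5,0.35,-0.2],[-0.5,0.3,-0.2],[-0.5,0.3,-0.2],[-0.5,0.3,-0.2],[-0.5,0.3,-0.2]],"turn":[0,0,0,0,0,0,0,0]}';python3 st.py A
```

```text
time_s: 22.23
ee_pos: [0.6214, 0.0026, 0.1156]
tcp_rot: [0.895, 0.445, 0.006, -0.024]
wrist_force: [3.4, -5.4, 5.7]
finger_gap: 0.0154
A t=22.23 th=1.180 push=-5.2 radF=-3.7 fz=5.7 radial=40.9mm(40) yawerr=0.256 z=0.1156
  row for d: T*d + radial fix: [ 0.78 -0.47] T [ 0.9  -0.44] tilt z axis [-0.011  0.049] q7 -0.75
```

```bash
python3 -m jog '{"dp":[[-0.5,0.2,-0.2],[-0.5,0.2,-0.2],[-0.5,0.2,-0.2],[-0.5,0.2,-0.2],[-0.5,0.2,-0.2],[-0.5,0.2,-0.2]],"turn":[0,0,0,0,0,0]}';python3 st.py A
```

```text
time_s: 22.73
ee_pos: [0.6204, 0.0026, 0.1152]
tcp_rot: [0.896, 0.443, 0.034, -0.004]
wrist_force: [5.5, -5.0, 5.2]
finger_gap: 0.0152
A t=22.73 th=1.196 push=-7.0 radF=-2.6 fz=5.2 radial=40.4mm(40) yawerr=0.279 z=0.1152
  row for d: T*d + radial fix: [ 0.8  -0.42] T [ 0.91 -0.42] tilt z axis [0.057 0.038] q7 -0.77
```

```bash
python3 -m jog '{"dp":[[0.1,-0.1,0.5],[0.1,0,0.2]],"turn":[0.08,0.08]}';python3 st.py A; python3 -m jog '{"dp":[[1.35,-0.6,0.1]],"turn":[0.05]}';python3 st.py A
```

```text
time_s: 22.9
ee_pos: [0.621, 0.0019, 0.122]
tcp_rot: [0.856, 0.516, 0.032, -0.007]
wrist_force: [-1.2, 0.8, 0.4]
finger_gap: 0.0156
A t=22.90 th=1.178 push=1.4 radF=0.3 fz=0.4 radial=40.1mm(40) yawerr=0.094 z=0.1220
  row for d: T*d + radial fix: [ 0.81 -0.4 ] T [ 0.9  -0.44] tilt z axis [0.048 0.045] q7 -0.65
time_s: 22.98
ee_pos: [0.6252, 0.0001, 0.1212]
tcp_rot: [0.841, 0.54, 0.025, -0.014]
wrist_force: [-16.7, 9.0, 1.8]
finger_gap: 0.0156
A t=22.98 th=1.063 push=19.0 radF=-0.3 fz=1.8 radial=40.4mm(40) yawerr=-0.079 z=0.1212
  row for d: T*d + radial fix: [ 0.74 -0.52] T [ 0.84 -0.54] tilt z axis [0.027 0.051] q7 -0.59
```

```bash
python3 -m jog '{"dp":[[1.25,-0.8,0.2]],"turn":[-0.1]}';python3 st.py A; python3 -m jog '{"dp":[[1.25,-0.8,0.2]],"turn":[-0.06]}';python3 st.py A
```

```text
time_s: 23.07
ee_pos: [0.6279, -0.0027, 0.1205]
tcp_rot: [0.866, 0.499, 0.018, -0.021]
wrist_force: [-15.1, 10.5, 2.7]
finger_gap: 0.0155
A t=23.07 th=0.970 push=18.4 radF=0.1 fz=2.7 radial=39.5mm(40) yawerr=-0.076 z=0.1205
  row for d: T*d + radial fix: [ 0.74 -0.51] T [ 0.79 -0.61] tilt z axis [0.009 0.054] q7 -0.65
time_s: 23.15
ee_pos: [0.6287, -0.0038, 0.1195]
tcp_rot: [0.88, 0.474, 0.009, -0.03]
wrist_force: [-15.8, 10.5, 4.6]
finger_gap: 0.0156
A t=23.15 th=0.937 push=19.0 radF=-0.9 fz=4.6 radial=39.1mm(40) yawerr=-0.051 z=0.1195
  row for d: T*d + radial fix: [ 0.74 -0.5 ] T [ 0.77 -0.64] tilt z axis [-0.013  0.061] q7 -0.68
```

```bash
python3 -m jog '{"dp":[[1.35,-0.95,0.3]],"turn":[-0.06]}';python3 st.py A; python3 -m jog '{"dp":[[1.35,-1.0,0.3]],"turn":[-0.06]}';python3 st.py A
```

```text
time_s: 23.23
ee_pos: [0.6301, -0.005, 0.1194]
tcp_rot: [0.893, 0.448, -0.001, -0.04]
wrist_force: [-14.3, 11.9, 2.0]
finger_gap: 0.0152
A t=23.23 th=0.886 push=18.6 radF=0.2 fz=2.0 radial=39.0mm(40) yawerr=-0.046 z=0.1194
  row for d: T*d + radial fix: [ 0.72 -0.53] T [ 0.74 -0.68] tilt z axis [-0.037  0.07 ] q7 -0.71
time_s: 23.32
ee_pos: [0.6311, -0.006, 0.1192]
tcp_rot: [0.905, 0.423, -0.01, -0.05]
wrist_force: [-14.8, 11.9, 3.1]
finger_gap: 0.0151
A t=23.32 th=0.847 push=19.0 radF=-0.9 fz=3.1 radial=38.9mm(40) yawerr=-0.029 z=0.1192
  row for d: T*d + radial fix: [ 0.71 -0.56] T [ 0.71 -0.71] tilt z axis [-0.061  0.082] q7 -0.74
```

```bash
python3 -m jog '{"dp":[[1.35,-1.15,0.2]],"turn":[-0.06]}';python3 st.py A; python3 -m jog '{"dp":[[1.35,-1.15,0.2]],"turn":[-0.06]}';python3 st.py A
```

```text
time_s: 23.4
ee_pos: [0.6325, -0.0073, 0.1186]
tcp_rot: [0.915, 0.398, -0.019, -0.061]
wrist_force: [-15.0, 12.6, 8.5]
finger_gap: 0.0152
A t=23.40 th=0.800 push=19.6 radF=-1.5 fz=8.5 radial=39.0mm(40) yawerr=-0.021 z=0.1186
  row for d: T*d + radial fix: [ 0.68 -0.59] T [ 0.67 -0.74] tilt z axis [-0.084  0.096] q7 -0.77
time_s: 23.48
ee_pos: [0.634, -0.0087, 0.1185]
tcp_rot: [0.925, 0.372, -0.028, -0.072]
wrist_force: [-15.9, 12.2, 7.3]
finger_gap: 0.0153
A t=23.48 th=0.746 push=19.7 radF=-3.4 fz=7.3 radial=39.1mm(40) yawerr=-0.019 z=0.1185
  row for d: T*d + radial fix: [ 0.64 -0.63] T [ 0.63 -0.77] tilt z axis [-0.106  0.112] q7 -0.79
```

```bash
python3 -m jog '{"dp":[[1.25,-1.2,0.6]],"turn":[-0.03]}';python3 st.py A
```

```text
time_s: 23.57
ee_pos: [0.6344, -0.0097, 0.1213]
tcp_rot: [0.928, 0.36, -0.038, -0.083]
wrist_force: [-13.3, 15.2, -3.5]
finger_gap: 0.0154
A t=23.57 th=0.723 push=20.2 radF=0.1 fz=-3.5 radial=38.7mm(40) yawerr=-0.016 z=0.1213
  row for d: T*d + radial fix: [ 0.65 -0.62] T [ 0.62 -0.79] tilt z axis [-0.131  0.128] q7 -0.8
```

```bash
python3 -m jog '{"dp":[[0,0,0],[0,0,0],[0,0,0.1]],"turn":[0,0,0]}' 0.6; python3 st.py A; python3 -m jog '{"dp":[[0,0,1.5],[0,0,2.5],[0,0,1.5]],"turn":[0,0,0]}';  python3 -m jog '{"dp":[[-2.6,-3.1,0],[-2.6,-3.1,0],[-2.6,-3.1,0],[-2.6,-3.1,0],[-2.5,-3.0,0],[0,0,0],[0,0,0]],"turn":[0.09,0.09,0,0,0,0,0]}'; python3 st.py C
```

```text
time_s: 23.82
ee_pos: [0.6282, -0.0038, 0.1191]
tcp_rot: [0.926, 0.363, -0.043, -0.089]
wrist_force: [0.4, 0.0, 0.3]
finger_gap: 0.0344
A t=23.82 th=1.190 push=-0.4 radF=0.2 fz=0.3 radial=37.5mm(40) yawerr=0.444 z=0.1191
  row for d: T*d + radial fix: [ 0.91 -0.15] T [ 0.9  -0.43] tilt z axis [-0.144  0.133] q7 -0.8
time_s: 24.07
ee_pos: [0.6269, -0.0062, 0.1736]
tcp_rot: [0.927, 0.363, -0.045, -0.088]
wrist_force: [0.6, 0.1, 0.4]
finger_gap: 0.0342
time_s: 24.65
ee_pos: [0.5028, -0.1695, 0.1893]
tcp_rot: [0.89, 0.448, -0.041, -0.073]
wrist_force: [0.7, 2.0, 0.8]
finger_gap: 0.0339
C t=24.65 th=-1.801 push=0.2 radF=-2.1 fz=0.8 radial=40.9mm(40) yawerr=0.407 z=0.1893
  row for d: T*d + radial fix: [-0.84  0.35] T [-0.96  0.29] tilt z axis [-0.138  0.093] q7 -0.41
```

```bash
python3 - <<'E'
from h import *
c=calibration('wrist');f=grab_frame('wrist');cv2.imwrite('pics/w6.png',f)
np.save('cw6.npy',c,allow_pickle=True)
f=grab_frame('top');cv2.imwrite('pics/t6.png',cv2.resize(f[138:228,228:328],None,fx=6.6,fy=6.6,interpolation=cv2.INTER_CUBIC))
f=grab_frame('side');cv2.imwrite('pics/s6.png',cv2.resize(f[135:215,190:290],None,fx=7,fy=7,interpolation=cv2.INTER_CUBIC))
E
```

```text
(no output)
```

View pics/w6.png

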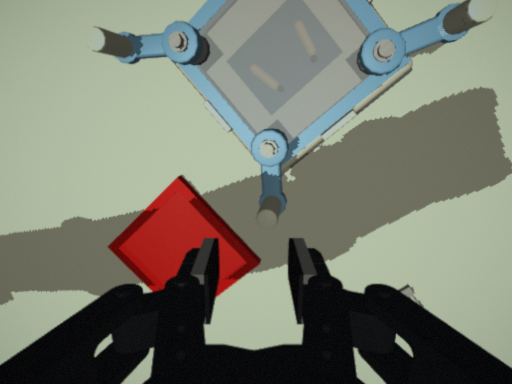

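View pics/t6.png

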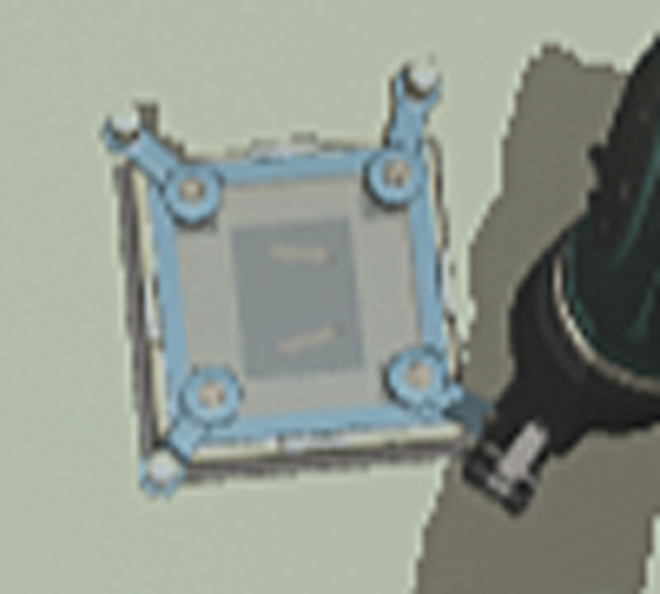

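View pics/s6.png

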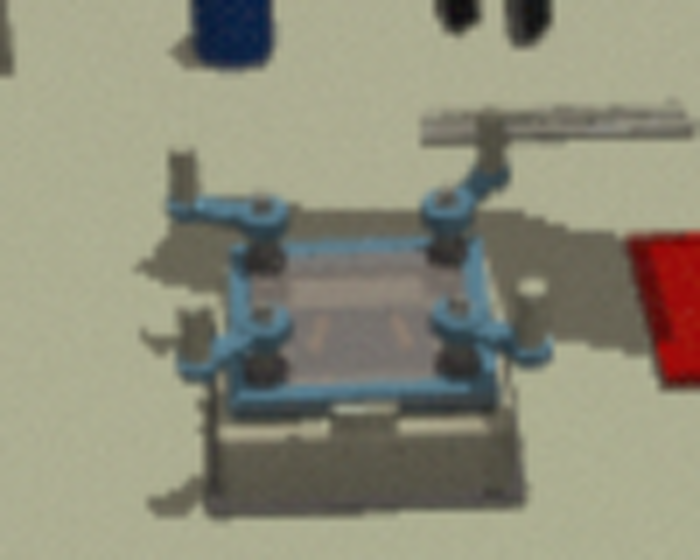

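```bash
python3 - <<'E'
from h import *
AX=dict(A=(.6049,-.0348),B=(.6127,-.1244),C=(.5231,-.1322),D=(.5153,-.0426))
c=calibration('top')
f=lambda p,z:unproj(c,228+p[0]/6.6-.42,138+p[1]/6.6-.42,z)[:2]
H=dict(A=(193,190),B=(395,174),D=(212,394));P=dict(A=(124,122),B=(425,76),D=(161,467))
for k in H:
  d=f(P[k],.125)-f(H[k],.095);print('top',k,f(P[k],.125).round(4),np.linalg.norm(d).round(4),'th',np.arctan2(d[1],d[0]).round(3))
c=np.load('cw6.npy',allow_pickle=True).item()
for k,h,p in[('C',(269,148),(268,217)),('B',(385,49),(478,10)),('D',(180,41),(100,38))]:
  h=unproj(c,*h,.095)[:2];p=unproj(c,*p,.125)[:2];d=p-h;print('wrist',k,p.round(4),np.linalg.norm(d).round(4),'th',np.arctan2(d[1],d[0]).round(3))
E
```

```text
top A [ 0.6296 -0.0051] 0.0389 th 0.885
top B [ 0.6488 -0.1346] 0.0389 th -0.279
top D [ 0.4815 -0.0195] 0.0408 th 2.543
wrist C [ 0.5044 -0.165 ] 0.0384 th -2.116
wrist B [ 0.6489 -0.1349] 0.0361 th -0.296
wrist D [ 0.4867 -0.023 ] 0.0366 th 2.562
```

```bash
python3 -m jog '{"dp":[[0,0.2,-1.3],[0,0.1,-1.3],[0,0,-1.2],[0,0,-1.0],[0,0,0]],"turn":[0,0,0,0,0]}'; python3 st.py C
```

```text
time_s: 25.22
ee_pos: [0.5122, -0.1575, 0.1411]
tcp_rot: [0.886, 0.456, -0.036, -0.072]
wrist_force: [-0.4, 0.6, 0.0]
finger_gap: 0.0339
C t=25.22 th=-1.785 push=-0.5 radF=-0.5 fz=0.0 radial=27.1mm(40) yawerr=0.406 z=0.1411
  row for d: T*d + radial fix: [-1.14 -1.02] T [-0.96  0.27] tilt z axis [-0.129  0.094] q7 -0.43
```

```bash
python3 -m jog '{"dp":[[-0.5,-0.5,-0.7],[-0.5,-0.5,-0.6],[-0.1,-0.1,-0.5],[0,0,0]],"turn":[0,0,0,0]}'; python3 st.py C
```

```text
time_s: 25.55
ee_pos: [0.5024, -0.1672, 0.122]
tcp_rot: [0.885, 0.458, -0.035, -0.071]
wrist_force: [0.1, 0.3, 1.1]
finger_gap: 0.0338
C t=25.55 th=-1.850 push=0.0 radF=-0.3 fz=1.1 radial=39.4mm(40) yawerr=0.337 z=0.1220
  row for d: T*d + radial fix: [-0.87  0.24] T [-0.94  0.33] tilt z axis [-0.128  0.094] q7 -0.41
```

```bash
python3 -m jog '{"dp":[[-0.7,0.4,0],[-0.8,0.3,0]],"turn":[0,0]}'; python3 st.py C; python3 -m jog '{"dp":[[-1.2,0.4,-0.2]],"turn":[0]}'; python3 st.py C;python3 -m jog '{"dp":[[-1.2,0.4,-0.2]],"turn":[0]}'; python3 st.py C
```

```text
time_s: 25.72
ee_pos: [0.4936, -0.1634, 0.1225]
tcp_rot: [0.886, 0.458, -0.03, -0.066]
wrist_force: [11.2, -6.9, -2.5]
finger_gap: 0.0341
C t=25.72 th=-2.085 push=13.2 radF=0.4 fz=-2.5 radial=41.7mm(40) yawerr=0.103 z=0.1225
  row for d: T*d + radial fix: [-0.67  0.64] T [-0.84  0.54] tilt z axis [-0.113  0.089] q7 -0.41
time_s: 25.8
ee_pos: [0.4912, -0.1631, 0.1222]
tcp_rot: [0.887, 0.457, -0.021, -0.057]
wrist_force: [12.0, -6.7, 0.3]
finger_gap: 0.0342
C t=25.80 th=-2.138 push=13.8 radF=-0.8 fz=0.3 radial=43.2mm(40) yawerr=0.051 z=0.1222
  row for d: T*d + radial fix: [-0.55  0.8 ] T [-0.81  0.59] tilt z axis [-0.09   0.082] q7 -0.41
time_s: 25.88
ee_pos: [0.4889, -0.163, 0.1223]
tcp_rot: [0.888, 0.457, -0.012, -0.049]
wrist_force: [11.9, -7.4, -2.9]
finger_gap: 0.0339
C t=25.88 th=-2.189 push=14.0 radF=-0.9 fz=-2.9 radial=44.9mm(40) yawerr=0.000 z=0.1223
  row for d: T*d + radial fix: [-0.41  0.97] T [-0.78  0.63] tilt z axis [-0.066  0.075] q7 -0.42
```

```bash
python3 -m jog '{"dp":[[-0.9,1.1,-0.2]],"turn":[-0.03]}'; python3 st.py C; python3 -m jog '{"dp":[[-0.9,1.1,-0.2]],"turn":[-0.06]}'; python3 st.py C
```

```text
time_s: 25.97
ee_pos: [0.4895, -0.1587, 0.1228]
tcp_rot: [0.896, 0.442, -0.003, -0.039]
wrist_force: [10.1, -12.5, -0.2]
finger_gap: 0.0343
C t=25.97 th=-2.235 push=15.7 radF=3.6 fz=-0.2 radial=41.6mm(40) yawerr=-0.010 z=0.1228
  row for d: T*d + radial fix: [-0.58  0.72] T [-0.75  0.66] tilt z axis [-0.039  0.067] q7 -0.45
time_s: 26.05
ee_pos: [0.4904, -0.1539, 0.1235]
tcp_rot: [0.91, 0.412, 0.008, -0.029]
wrist_force: [11.0, -11.7, -1.8]
finger_gap: 0.0345
C t=26.05 th=-2.291 push=16.0 radF=1.5 fz=-1.8 radial=37.9mm(40) yawerr=-0.001 z=0.1235
  row for d: T*d + radial fix: [-0.78  0.47] T [-0.71  0.7 ] tilt z axis [-0.01  0.06] q7 -0.51
```

```bash
python3 -m jog '{"dp":[[-1.3,1.0,-0.3]],"turn":[-0.06]}'; python3 st.py C; python3 -m jog '{"dp":[[-1.3,1.0,-0.3]],"turn":[-0.06]}'; python3 st.py C
```

```text
time_s: 26.13
ee_pos: [0.4887, -0.1506, 0.1236]
tcp_rot: [0.924, 0.382, 0.019, -0.019]
wrist_force: [12.1, -11.9, -3.4]
finger_gap: 0.0339
C t=26.13 th=-2.390 push=17.0 radF=-0.7 fz=-3.4 radial=37.7mm(40) yawerr=-0.033 z=0.1236
  row for d: T*d + radial fix: [-0.74  0.54] T [-0.64  0.77] tilt z axis [0.021 0.049] q7 -0.56
time_s: 26.22
ee_pos: [0.4866, -0.1475, 0.1238]
tcp_rot: [0.936, 0.351, 0.03, -0.008]
wrist_force: [11.9, -12.9, -2.5]
finger_gap: 0.0339
C t=26.22 th=-2.488 push=17.5 radF=-1.6 fz=-2.5 radial=38.3mm(40) yawerr=-0.064 z=0.1238
  row for d: T*d + radial fix: [-0.64  0.64] T [-0.56  0.83] tilt z axis [0.051 0.037] q7 -0.61
```

```bash
python3 -m jog '{"dp":[[-1.1,1.25,-0.2]],"turn":[-0.1]}'; python3 st.py C; python3 -m jog '{"dp":[[-1.1,1.25,-0.2]],"turn":[-0.08]}'; python3 st.py C
```

```text
time_s: 26.3
ee_pos: [0.4858, -0.1432, 0.1251]
tcp_rot: [0.953, 0.299, 0.041, 0.003]
wrist_force: [11.2, -16.3, -3.8]
finger_gap: 0.0342
C t=26.30 th=-2.588 push=19.8 radF=-1.0 fz=-3.8 radial=37.5mm(40) yawerr=-0.053 z=0.1251
  row for d: T*d + radial fix: [-0.64  0.66] T [-0.47  0.88] tilt z axis [0.08 0.02] q7 -0.7
time_s: 26.38
ee_pos: [0.4849, -0.139, 0.1267]
tcp_rot: [0.966, 0.255, 0.052, 0.013]
wrist_force: [11.6, -17.8, -2.9]
finger_gap: 0.0343
C t=26.38 th=-2.694 push=21.1 radF=-2.8 fz=-2.9 radial=37.4mm(40) yawerr=-0.065 z=0.1267
  row for d: T*d + radial fix: [-0.58  0.72] T [-0.38  0.93] tilt z axis [0.107 0.001] q7 -0.78
```

```bash
python3 -m jog '{"dp":[[0,0,0],[0,0,0],[0,0,0.1]],"turn":[0,0,0]}'; python3 st.py C; python3 -m jog '{"dp":[[0,0,1.5],[0,0,2.5],[0,0,1.5],[0,0,0]],"turn":[0,0,0,0]}'
```

```text
time_s: 26.63
ee_pos: [0.4868, -0.1417, 0.1308]
tcp_rot: [0.966, 0.252, 0.056, 0.017]
wrist_force: [-0.1, -0.2, -0.7]
finger_gap: 0.0341
C t=26.63 th=-2.615 push=0.2 radF=0.2 fz=-0.7 radial=36.2mm(40) yawerr=0.020 z=0.1308
  row for d: T*d + radial fix: [-0.74  0.61] T [-0.45  0.89] tilt z axis [ 0.117 -0.005] q7 -0.78
time_s: 26.97
ee_pos: [0.4806, -0.1375, 0.1856]
tcp_rot: [0.966, 0.254, 0.05, 0.013]
wrist_force: [0.9, -0.3, -0.0]
finger_gap: 0.0343
```

```bash
python3 -m jog '{"dp":[[0,3,0],[0,3,0],[0,3,0],[0,2.5,0],[0,0,0],[0,0,0],[0,0,0],[0,0,0]],"turn":[0.12,0.12,0.12,0.12,0.12,0.12,0.12,0.12]}'; python3 -m jog '{"dp":[[0,0,0],[0,0,0],[0,0,0],[0,0,0],[0,0,0],[0,0,0],[0,0,0],[0,0,0]],"turn":[0.12,0.12,0.12,0.12,0.12,0.12,0.12,0.12]}'; python3 -m jog '{"dp":[[0,0,0],[0,0,0]],"turn":[0.1,0]}'; python3 st.py D
```

```text
time_s: 27.63
ee_pos: [0.4691, -0.0115, 0.1815]
tcp_rot: [0.729, 0.683, 0.045, -0.018]
wrist_force: [1.3, -0.2, -0.2]
finger_gap: 0.0341
time_s: 28.3
ee_pos: [0.4557, -0.0079, 0.1747]
tcp_rot: [0.313, 0.948, 0.026, -0.048]
wrist_force: [0.2, 0.2, 0.1]
finger_gap: 0.0343
time_s: 28.47
ee_pos: [0.4531, -0.0069, 0.1732]
tcp_rot: [0.26, 0.964, 0.024, -0.052]
wrist_force: [1.0, -0.5, -0.4]
finger_gap: 0.034
D t=28.47 th=2.879 push=0.3 radF=-1.1 fz=-0.4 radial=69.3mm(40) yawerr=0.265 z=0.1732
  row for d: T*d + radial fix: [3.11 0.09] T [0.32 0.95] tilt z axis [-0.088  0.074] q7 0.62
```

```bash
python3 -m jog '{"dp":[[1.5,-0.7,0],[1.5,-0.7,0],[0,0,0]],"turn":[0,0,0]}'; python3 -m jog '{"dp":[[0,0,-1.0],[0,0,-1.0],[0,0,-0.5],[0,0,0]],"turn":[0,0,0,0]}'; python3 st.py D
```

```text
time_s: 28.72
ee_pos: [0.4792, -0.02, 0.1712]
tcp_rot: [0.261, 0.963, 0.025, -0.056]
wrist_force: [-0.4, 0.2, 0.0]
finger_gap: 0.0339
time_s: 29.05
ee_pos: [0.4746, -0.0189, 0.1425]
tcp_rot: [0.263, 0.963, 0.024, -0.059]
wrist_force: [-0.7, -0.8, -0.8]
finger_gap: 0.0339
D t=29.05 th=2.868 push=0.9 radF=0.5 fz=-0.8 radial=45.6mm(40) yawerr=0.260 z=0.1425
  row for d: T*d + radial fix: [0.84 0.7 ] T [0.33 0.94] tilt z axis [-0.102  0.078] q7 0.62
```

```bash
python3 -m jog '{"dp":[[0.6,-0.2,-0.7],[0.5,0,-0.7],[0.1,0,-0.5],[0,0,0]],"turn":[0,0,0,0]}'; python3 st.py D;  python3 -m jog '{"dp":[[0.4,0.5,0],[0.5,0.6,0]],"turn":[0,0]}';python3 st.py D
```

```text
time_s: 29.38
ee_pos: [0.4855, -0.0202, 0.1208]
tcp_rot: [0.262, 0.963, 0.024, -0.061]
wrist_force: [-0.1, -0.4, -0.6]
finger_gap: 0.034
D t=29.38 th=2.757 push=0.4 radF=-0.0 fz=-0.6 radial=36.0mm(40) yawerr=0.147 z=0.1208
  row for d: T*d + radial fix: [0.01 0.96] T [0.43 0.9 ] tilt z axis [-0.105  0.077] q7 0.6
time_s: 29.55
ee_pos: [0.4916, -0.012, 0.1197]
tcp_rot: [0.263, 0.962, 0.02, -0.064]
wrist_force: [-6.3, -12.0, 3.3]
finger_gap: 0.034
D t=29.55 th=2.500 push=13.4 radF=-2.1 fz=3.3 radial=37.3mm(40) yawerr=-0.108 z=0.1197
  row for d: T*d + radial fix: [0.36 0.85] T [0.65 0.76] tilt z axis [-0.113  0.072] q7 0.58
```

```bash
python3 -m jog '{"dp":[[0.7,1.2,0.2]],"turn":[-0.08]}'; python3 st.py D;  python3 -m jog '{"dp":[[0.8,1.2,0.2]],"turn":[-0.08]}';python3 st.py D
```

```text
time_s: 29.63
ee_pos: [0.4939, -0.0061, 0.1201]
tcp_rot: [0.303, 0.951, 0.016, -0.068]
wrist_force: [-6.0, -15.2, -1.5]
finger_gap: 0.034
D t=29.63 th=2.340 push=14.9 radF=-6.8 fz=-1.5 radial=41.1mm(40) yawerr=-0.186 z=0.1201
  row for d: T*d + radial fix: [0.76 0.51] T [0.76 0.65] tilt z axis [-0.12   0.071] q7 0.51
time_s: 29.72
ee_pos: [0.496, -0.0006, 0.1207]
tcp_rot: [0.343, 0.936, 0.011, -0.072]
wrist_force: [-9.2, -15.1, -0.2]
finger_gap: 0.0343
D t=29.72 th=2.200 push=16.3 radF=-6.7 fz=-0.2 radial=45.3mm(40) yawerr=-0.241 z=0.1207
  row for d: T*d + radial fix: [1.07 0.05] T [0.84 0.54] tilt z axis [-0.128  0.07 ] q7 0.44
```

```bash
python3 -m jog '{"dp":[[1.5,0.3,0.2]],"turn":[-0.12]}'; python3 st.py D;  python3 -m jog '{"dp":[[1.5,0.3,0.2]],"turn":[-0.12]}';python3 st.py D
```

```text
time_s: 29.8
ee_pos: [0.5004, -0.0019, 0.1209]
tcp_rot: [0.4, 0.913, 0.006, -0.081]
wrist_force: [-15.6, -8.9, 1.0]
finger_gap: 0.0344
D t=29.80 th=2.154 push=17.9 radF=1.2 fz=1.0 radial=42.2mm(40) yawerr=-0.166 z=0.1209
  row for d: T*d + radial fix: [0.9  0.26] T [0.87 0.5 ] tilt z axis [-0.143  0.075] q7 0.37
time_s: 29.88
ee_pos: [0.5036, -0.0039, 0.1207]
tcp_rot: [0.457, 0.885, 0.0, -0.09]
wrist_force: [-16.7, -8.4, -1.4]
finger_gap: 0.0342
D t=29.88 th=2.119 push=18.6 radF=1.6 fz=-1.4 radial=39.2mm(40) yawerr=-0.077 z=0.1207
  row for d: T*d + radial fix: [0.75 0.49] T [0.88 0.47] tilt z axis [-0.159  0.082] q7 0.29
```

```bash
python3 -m jog '{"dp":[[1.3,1.0,0.3]],"turn":[-0.06]}'; python3 st.py D;  python3 -m jog '{"dp":[[1.35,0.95,0.3]],"turn":[-0.08]}';python3 st.py D
```

```text
time_s: 29.97
ee_pos: [0.5048, -0.0015, 0.1212]
tcp_rot: [0.486, 0.868, -0.009, -0.099]
wrist_force: [-13.3, -13.1, 0.3]
finger_gap: 0.0343
D t=29.97 th=2.060 push=17.8 radF=-5.3 fz=0.3 radial=41.2mm(40) yawerr=-0.070 z=0.1212
  row for d: T*d + radial fix: [0.87 0.27] T [0.91 0.42] tilt z axis [-0.181  0.08 ] q7 0.24
time_s: 30.05
ee_pos: [0.5063, 0.0017, 0.1221]
tcp_rot: [0.522, 0.846, -0.017, -0.108]
wrist_force: [-14.0, -11.4, 0.2]
finger_gap: 0.0338
D t=30.05 th=1.986 push=17.5 radF=-4.8 fz=0.2 radial=44.2mm(40) yawerr=-0.062 z=0.1221
  row for d: T*d + radial fix: [ 1.01 -0.07] T [0.94 0.35] tilt z axis [-0.201  0.083] q7 0.18
```

```bash
python3 -m jog '{"dp":[[1.7,0.2,0.1]],"turn":[-0.08]}'; python3 st.py D;  python3 -m jog '{"dp":[[1.7,0.3,0.1]],"turn":[-0.06]}';python3 st.py D
```

```text
time_s: 30.13
ee_pos: [0.5086, 0.0006, 0.1216]
tcp_rot: [0.556, 0.822, -0.026, -0.12]
wrist_force: [-20.6, -3.7, 4.4]
finger_gap: 0.0341
D t=30.13 th=1.956 push=20.5 radF=4.3 fz=4.4 radial=42.6mm(40) yawerr=-0.012 z=0.1216
  row for d: T*d + radial fix: [0.95 0.05] T [0.95 0.32] tilt z axis [-0.226  0.092] q7 0.13
time_s: 30.22
ee_pos: [0.5104, -0.0003, 0.1209]
tcp_rot: [0.581, 0.802, -0.035, -0.133]
wrist_force: [-19.3, -7.9, 2.4]
finger_gap: 0.034
D t=30.22 th=1.925 push=20.8 radF=-0.7 fz=2.4 radial=41.4mm(40) yawerr=0.018 z=0.1209
  row for d: T*d + radial fix: [0.91 0.13] T [0.96 0.29] tilt z axis [-0.254  0.097] q7 0.09
```

```bash
python3 -m jog '{"dp":[[0,0,0],[0,0,0],[0,0,0.1]],"turn":[0,0,0]}'; python3 st.py D; python3 -m jog '{"dp":[[0,0,1.5],[0,0,2.5],[0,0,2.0],[0,0,0]],"turn":[0,0,0,0]}';python3 -m jog '{"dp":[[2.4,-2.2,0],[2.4,-2.2,0],[2.4,-2.2,0],[2.4,-2.2,0],[2.4,-2.2,0],[2.4,-2.2,0],[0,0,0],[0,0,0]],"turn":[0.12,0.12,0.12,0.12,0.12,0.12,0.12,0.12]}';python3 st.py B
```

```text
time_s: 30.47
ee_pos: [0.5053, -0.0006, 0.1205]
tcp_rot: [0.582, 0.801, -0.04, -0.137]
wrist_force: [-0.1, 1.2, 0.1]
finger_gap: 0.0344
D t=30.47 th=2.051 push=-0.5 radF=1.1 fz=0.1 radial=41.9mm(40) yawerr=0.145 z=0.1205
  row for d: T*d + radial fix: [0.91 0.2 ] T [0.91 0.41] tilt z axis [-0.266  0.095] q7 0.09
time_s: 30.8
ee_pos: [0.5112, 0.0036, 0.184]
tcp_rot: [0.58, 0.803, -0.035, -0.133]
wrist_force: [1.3, 0.7, 0.7]
finger_gap: 0.0341
time_s: 31.47
ee_pos: [0.6722, -0.1296, 0.188]
tcp_rot: [0.127, 0.984, -0.087, -0.09]
wrist_force: [-0.2, 1.7, -0.6]
finger_gap: 0.034
B t=31.47 th=0.259 push=1.7 radF=0.2 fz=-0.6 radial=56.2mm(40) yawerr=0.501 z=0.1880
  row for d: T*d + radial fix: [-1.39 -1.3 ] T [ 0.2  -0.98] tilt z axis [-0.2   -0.148] q7 0.96
```

```bash
python3 -m jog '{"dp":[[-0.9,-0.2,-1.0],[-0.9,-0.2,-1.0],[0,0,-0.5],[0,0,0]],"turn":[0,0,0,0]}';python3 st.py B; python3 - <<'E'
from h import *
c=calibration('wrist');f=grab_frame('wrist');cv2.imwrite('pics/w7.png',f)
np.save('cw7.npy',c,allow_pickle=True)
f=grab_frame('top');cv2.imwrite('pics/t7.png',cv2.resize(f[138:228,228:328],None,fx=6.6,fy=6.6,interpolation=cv2.INTER_CUBIC))
E
```

```text
time_s: 31.8
ee_pos: [0.6604, -0.1305, 0.1622]
tcp_rot: [0.124, 0.985, -0.083, -0.084]
wrist_force: [0.0, 1.1, -0.1]
finger_gap: 0.0338
B t=31.80 th=0.151 push=1.1 radF=0.2 fz=-0.1 radial=46.2mm(40) yawerr=0.387 z=0.1622
  row for d: T*d + radial fix: [-0.53 -0.99] T [ 0.09 -1.  ] tilt z axis [-0.186 -0.143] q7 0.94
```

View pics/w7.png

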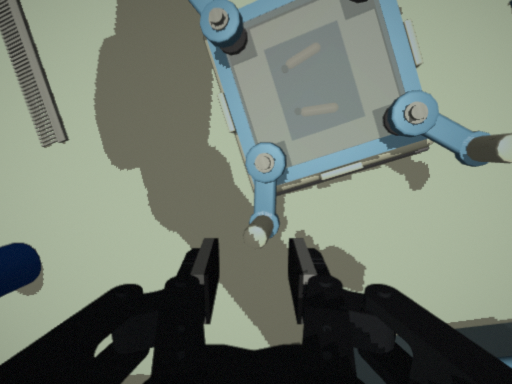

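View pics/t7.png

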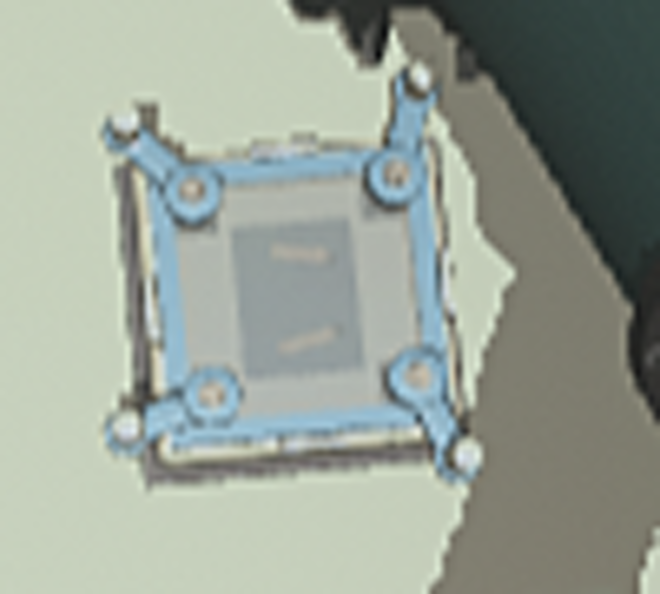

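```bash
python3 - <<'E'
from h import *
c=calibration('top')
f=lambda p,z:unproj(c,228+p[0]/6.6-.42,138+p[1]/6.6-.42,z)[:2]
H=dict(A=(193,190),B=(395,174),C=(418,376),D=(212,394));P=dict(A=(124,122),B=(419,77),C=(467,454),D=(126,424))
for k in H:
  d=f(P[k],.125)-f(H[k],.095);print('top',k,f(P[k],.125).round(4),np.linalg.norm(d).round(4),'th',np.arctan2(d[1],d[0]).round(3))
c=np.load('cw7.npy',allow_pickle=True).item()
for k,h,p in[('B',(265,162),(257,237)),('A',(416,112),(508,148))]:
  h=unproj(c,*h,.095)[:2];p=unproj(c,*p,.125)[:2];d=p-h;print('wrist',k,p.round(4),np.linalg.norm(d).round(4),'th',np.arctan2(d[1],d[0]).round(3))
E
```

```text
top A [ 0.6296 -0.0051] 0.0389 th 0.885
top B [ 0.6484 -0.132 ] 0.0378 th -0.216
top C [ 0.4859 -0.149 ] 0.0401 th -2.708
top D [ 0.4998 -0.0049] 0.0406 th 1.958
wrist B [ 0.6518 -0.1328] 0.0396 th -0.228
wrist A [ 0.6327 -0.0084] 0.0377 th 0.768
```

```bash
python3 -m jog '{"dp":[[-0.4,0,-1.2],[-0.3,0,-1.2],[0,0,-1.0],[0,0,-0.3],[0,0,0]],"turn":[0,0,0,0,0]}';python3 st.py B
```

```text
time_s: 32.32
ee_pos: [0.6556, -0.1294, 0.1236]
tcp_rot: [0.124, 0.986, -0.083, -0.081]
wrist_force: [0.1, -0.0, 1.0]
finger_gap: 0.0342
B t=32.32 th=0.157 push=-0.1 radF=0.1 fz=1.0 radial=41.6mm(40) yawerr=0.394 z=0.1236
  row for d: T*d + radial fix: [-0.07 -0.92] T [ 0.1 -1. ] tilt z axis [-0.181 -0.143] q7 0.91
```

```bash
python3 -m jog '{"dp":[[-0.2,-0.5,-0.1],[-0.2,-0.5,-0.1],[-0.1,-0.4,0]],"turn":[0,0,0]}';python3 st.py B;python3 -m jog '{"dp":[[-0.2,-0.7,0]],"turn":[0]}';python3 st.py B;python3 -m jog '{"dp":[[-0.2,-0.8,0]],"turn":[0]}';python3 st.py B;python3 -m jog '{"dp":[[-0.2,-0.9,0]],"turn":[0]}';python3 st.py B
```

```text
time_s: 32.57
ee_pos: [0.6506, -0.142, 0.1207]
tcp_rot: [0.123, 0.986, -0.081, -0.081]
wrist_force: [0.6, 7.7, -0.4]
finger_gap: 0.0341
B t=32.57 th=-0.190 push=7.7 radF=-0.9 fz=-0.4 radial=40.5mm(40) yawerr=0.045 z=0.1207
  row for d: T*d + radial fix: [-0.28 -0.86] T [-0.25 -0.97] tilt z axis [-0.181 -0.14 ] q7 0.92
time_s: 32.65
ee_pos: [0.6504, -0.1431, 0.1207]
tcp_rot: [0.122, 0.986, -0.076, -0.079]
wrist_force: [2.9, 13.8, -2.5]
finger_gap: 0.0342
B t=32.65 th=-0.217 push=14.1 radF=-0.2 fz=-2.5 radial=40.8mm(40) yawerr=0.017 z=0.1207
  row for d: T*d + radial fix: [-0.33 -0.85] T [-0.27 -0.96] tilt z axis [-0.175 -0.13 ] q7 0.93
time_s: 32.73
ee_pos: [0.6504, -0.1438, 0.1209]
tcp_rot: [0.121, 0.987, -0.07, -0.077]
wrist_force: [2.3, 11.8, -1.8]
finger_gap: 0.0344
B t=32.73 th=-0.231 push=12.0 radF=-0.5 fz=-1.8 radial=41.2mm(40) yawerr=0.002 z=0.1209
  row for d: T*d + radial fix: [-0.37 -0.84] T [-0.29 -0.96] tilt z axis [-0.169 -0.119] q7 0.94
time_s: 32.82
ee_pos: [0.6507, -0.1442, 0.1212]
tcp_rot: [0.119, 0.988, -0.062, -0.075]
wrist_force: [2.6, 12.0, -2.0]
finger_gap: 0.0344
B t=32.82 th=-0.240 push=12.2 radF=-0.3 fz=-2.0 radial=41.6mm(40) yawerr=-0.009 z=0.1212
  row for d: T*d + radial fix: [-0.42 -0.82] T [-0.3  -0.96] tilt z axis [-0.162 -0.106] q7 0.95
```

```bash
python3 -m jog '{"dp":[[-0.35,-0.92,-0.1]],"turn":[0]}';python3 st.py B;python3 -m jog '{"dp":[[-0.35,-0.92,-0.1]],"turn":[0]}';python3 st.py B;python3 -m jog '{"dp":[[-0.35,-0.97,-0.1]],"turn":[0]}';python3 st.py B
```

```text
time_s: 32.9
ee_pos: [0.6506, -0.1445, 0.121]
tcp_rot: [0.117, 0.989, -0.055, -0.071]
wrist_force: [4.1, 12.0, -0.7]
finger_gap: 0.0339
B t=32.90 th=-0.255 push=12.6 radF=0.9 fz=-0.7 radial=41.7mm(40) yawerr=-0.027 z=0.1210
  row for d: T*d + radial fix: [-0.45 -0.81] T [-0.31 -0.95] tilt z axis [-0.153 -0.092] q7 0.96
time_s: 32.98
ee_pos: [0.6505, -0.1448, 0.1209]
tcp_rot: [0.115, 0.99, -0.048, -0.067]
wrist_force: [2.8, 12.3, -2.8]
finger_gap: 0.0343
B t=32.98 th=-0.258 push=12.6 radF=-0.4 fz=-2.8 radial=41.7mm(40) yawerr=-0.033 z=0.1209
  row for d: T*d + radial fix: [-0.45 -0.81] T [-0.31 -0.95] tilt z axis [-0.144 -0.079] q7 0.97
time_s: 33.07
ee_pos: [0.6503, -0.1452, 0.1207]
tcp_rot: [0.113, 0.991, -0.04, -0.064]
wrist_force: [3.7, 12.9, -3.4]
finger_gap: 0.0347
B t=33.07 th=-0.263 push=13.4 radF=0.2 fz=-3.4 radial=41.7mm(40) yawerr=-0.042 z=0.1207
  row for d: T*d + radial fix: [-0.45 -0.81] T [-0.32 -0.95] tilt z axis [-0.135 -0.065] q7 0.99
```

```bash
python3 -m jog '{"dp":[[-0.55,-1.3,0]],"turn":[-0.04]}';python3 st.py B;python3 -m jog '{"dp":[[-0.65,-1.3,0]],"turn":[-0.06]}';python3 st.py B
```

```text
time_s: 33.15
ee_pos: [0.6486, -0.1474, 0.1216]
tcp_rot: [0.13, 0.989, -0.03, -0.06]
wrist_force: [4.0, 13.6, -2.9]
finger_gap: 0.0343
B t=33.15 th=-0.331 push=14.2 radF=-0.6 fz=-2.9 radial=41.5mm(40) yawerr=-0.074 z=0.1216
  row for d: T*d + radial fix: [-0.48 -0.78] T [-0.38 -0.92] tilt z axis [-0.127 -0.045] q7 0.97
time_s: 33.23
ee_pos: [0.6463, -0.1502, 0.1226]
tcp_rot: [0.158, 0.986, -0.02, -0.057]
wrist_force: [4.1, 14.0, -4.0]
finger_gap: 0.0341
B t=33.23 th=-0.416 push=14.4 radF=-1.9 fz=-4.0 radial=41.2mm(40) yawerr=-0.101 z=0.1226
  row for d: T*d + radial fix: [-0.52 -0.75] T [-0.46 -0.89] tilt z axis [-0.119 -0.022] q7 0.95
```

```bash
python3 -m jog '{"dp":[[-0.85,-1.35,-0.1]],"turn":[-0.1]}';python3 st.py B;python3 -m jog '{"dp":[[-0.95,-1.3,-0.1]],"turn":[-0.1]}';python3 st.py B
```

```text
time_s: 33.32
ee_pos: [0.6432, -0.1527, 0.1231]
tcp_rot: [0.206, 0.977, -0.008, -0.053]
wrist_force: [7.5, 14.3, -3.2]
finger_gap: 0.0346
B t=33.32 th=-0.497 push=16.2 radF=-0.3 fz=-3.2 radial=40.4mm(40) yawerr=-0.084 z=0.1231
  row for d: T*d + radial fix: [-0.51 -0.75] T [-0.53 -0.85] tilt z axis [-0.107  0.006] q7 0.89
time_s: 33.4
ee_pos: [0.64, -0.1553, 0.1237]
tcp_rot: [0.254, 0.966, 0.004, -0.048]
wrist_force: [9.0, 14.7, -2.5]
finger_gap: 0.0343
B t=33.40 th=-0.598 push=17.2 radF=-0.9 fz=-2.5 radial=39.9mm(40) yawerr=-0.084 z=0.1237
  row for d: T*d + radial fix: [-0.54 -0.72] T [-0.61 -0.79] tilt z axis [-0.091  0.032] q7 0.83
```

```bash
python3 -m jog '{"dp":[[-1.15,-1.25,-0.1]],"turn":[-0.1]}';python3 st.py B;python3 -m jog '{"dp":[[-1.2,-1.2,-0.1]],"turn":[-0.1]}';python3 st.py B
```

```text
time_s: 33.48
ee_pos: [0.6363, -0.1573, 0.1249]
tcp_rot: [0.302, 0.952, 0.017, -0.041]
wrist_force: [11.5, 15.3, -3.7]
finger_gap: 0.0339
B t=33.48 th=-0.697 push=19.1 radF=-1.0 fz=-3.7 radial=39.2mm(40) yawerr=-0.083 z=0.1249
  row for d: T*d + radial fix: [-0.56 -0.7 ] T [-0.69 -0.73] tilt z axis [-0.069  0.056] q7 0.77
time_s: 33.57
ee_pos: [0.633, -0.1591, 0.1265]
tcp_rot: [0.349, 0.936, 0.029, -0.033]
wrist_force: [11.5, 15.6, -3.3]
finger_gap: 0.034
B t=33.57 th=-0.788 push=19.2 radF=-3.0 fz=-3.3 radial=38.9mm(40) yawerr=-0.073 z=0.1265
  row for d: T*d + radial fix: [-0.6  -0.67] T [-0.75 -0.66] tilt z axis [-0.042  0.077] q7 0.71
```

```bash
python3 -m jog '{"dp":[[-1.35,-1.1,-0.3]],"turn":[-0.1]}';python3 st.py B
```

```text
time_s: 33.65
ee_pos: [0.63, -0.1604, 0.127]
tcp_rot: [0.395, 0.917, 0.042, -0.023]
wrist_force: [15.3, 15.2, -2.4]
finger_gap: 0.0341
B t=33.65 th=-0.866 push=21.6 radF=-1.7 fz=-2.4 radial=38.6mm(40) yawerr=-0.050 z=0.1270
  row for d: T*d + radial fix: [-0.63 -0.65] T [-0.8 -0.6] tilt z axis [-0.009  0.094] q7 0.64
```

```bash
python3 -m jog '{"dp":[[0,0,0],[0,0,0],[0,0,0.1]],"turn":[0,0,0]}'; python3 st.py B; python3 -m jog '{"dp":[[0,0,1.5],[0,0,2.5],[0,0,1.5],[0,0,0]],"turn":[0,0,0,0]}';python3 -m jog '{"dp":[[0,3.1,0],[0,3.1,0],[0,3.1,0],[0,3.1,0],[0,3.1,0],[0,0,0],[0,0,0],[0,0,0]],"turn":[-0.12,-0.12,-0.12,-0.12,-0.12,-0.12,-0.12,-0.12]}';python3 -m jog '{"dp":[[0,0,0],[0,0,0],[0,0,0],[0,0,0],[0,0,0],[0,0,0]],"turn":[-0.12,-0.12,-0.12,-0.12,-0.06,0]}';python3 st.py A
```

```text
time_s: 33.9
ee_pos: [0.6333, -0.1576, 0.1313]
tcp_rot: [0.395, 0.917, 0.045, -0.019]
wrist_force: [-0.7, -0.5, 0.4]
finger_gap: 0.0343
B t=33.90 th=-0.758 push=-0.8 radF=-0.1 fz=0.4 radial=37.8mm(40) yawerr=0.057 z=0.1313
  row for d: T*d + radial fix: [-0.5  -0.77] T [-0.73 -0.68] tilt z axis [0.001 0.097] q7 0.64
time_s: 34.23
ee_pos: [0.629, -0.1634, 0.1862]
tcp_rot: [0.396, 0.917, 0.041, -0.023]
wrist_force: [0.5, -0.1, -0.4]
finger_gap: 0.034
time_s: 34.9
ee_pos: [0.6235, -0.0172, 0.1802]
tcp_rot: [0.784, 0.619, 0.039, -0.005]
wrist_force: [0.5, -0.7, 0.2]
finger_gap: 0.0341
time_s: 35.4
ee_pos: [0.618, -0.0225, 0.175]
tcp_rot: [0.927, 0.375, 0.031, 0.007]
wrist_force: [1.1, 0.0, 0.6]
finger_gap: 0.0344
A t=35.40 th=1.018 push=-0.9 radF=0.6 fz=0.6 radial=17.4mm(40) yawerr=0.250 z=0.1750
  row for d: T*d + radial fix: [1.93 1.41] T [ 0.82 -0.58] tilt z axis [0.063 0.011] q7 -0.85
```

```bash
python3 -m jog '{"dp":[[0.7,0.9,0],[0.6,0.8,0],[0,0,0]],"turn":[0,0,0]}';python3 -m jog '{"dp":[[0,0,-1.2],[0,0,-1.2],[0,0,-0.6],[0,0,0]],"turn":[0,0,0,0]}';python3 st.py A; python3 - <<'E'
from h import *
c=calibration('wrist');f=grab_frame('wrist');cv2.imwrite('pics/w8.png',f)
np.save('cw8.npy',c,allow_pickle=True)
E
```

```text
time_s: 35.65
ee_pos: [0.6309, -0.0063, 0.1735]
tcp_rot: [0.926, 0.376, 0.029, 0.007]
wrist_force: [-0.2, 0.9, -0.2]
finger_gap: 0.0341
time_s: 35.98
ee_pos: [0.6316, -0.0053, 0.14]
tcp_rot: [0.926, 0.377, 0.029, 0.007]
wrist_force: [-0.9, 0.7, 0.0]
finger_gap: 0.0338
A t=35.98 th=1.086 push=1.2 radF=0.2 fz=0.0 radial=38.5mm(40) yawerr=0.313 z=0.1400
  row for d: T*d + radial fix: [ 0.84 -0.34] T [ 0.86 -0.52] tilt z axis [0.059 0.01 ] q7 -0.88
```

View pics/w8.png

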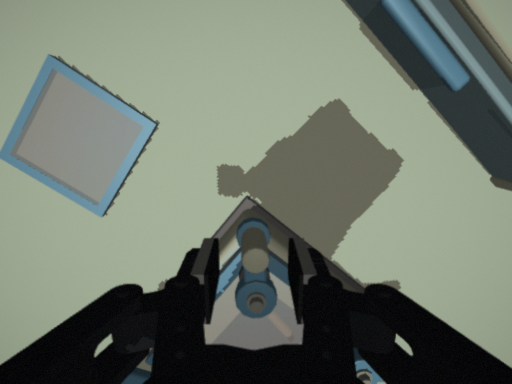

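The peg top at (256,257) is centred between the pads. I'll descend and probe crank A.

```bash
python3 -m jog '{"dp":[[0,0,-1.0],[0,0,-0.8],[0,0,0]],"turn":[0,0,0]}';python3 -m jog '{"dp":[[0.4,-0.4,0],[0.5,-0.4,0],[0.4,-0.4,0]],"turn":[0,0,0]}';python3 st.py A;python3 -m jog '{"dp":[[0.8,-0.8,0.3]],"turn":[0]}';python3 st.py A
```

```text
time_s: 36.28
ee_pos: [0.6314, -0.0064, 0.1206]
tcp_rot: [0.926, 0.377, 0.029, 0.007]
wrist_force: [-0.3, -0.1, 0.5]
finger_gap: 0.0343
time_s: 36.53
ee_pos: [0.6394, -0.0146, 0.1187]
tcp_rot: [0.926, 0.378, 0.024, 0.002]
wrist_force: [-10.7, 11.6, 3.9]
finger_gap: 0.0341
A t=36.53 th=0.784 push=15.8 radF=0.6 fz=3.9 radial=38.7mm(40) yawerr=0.009 z=0.1187
  row for d: T*d + radial fix: [ 0.69 -0.59] T [ 0.66 -0.75] tilt z axis [0.046 0.014] q7 -0.86
time_s: 36.62
ee_pos: [0.6395, -0.0154, 0.1191]
tcp_rot: [0.925, 0.38, 0.017, -0.005]
wrist_force: [-14.0, 16.0, -4.4]
finger_gap: 0.0344
A t=36.62 th=0.771 push=21.2 radF=1.1 fz=-4.4 radial=38.4mm(40) yawerr=-0.007 z=0.1191
  row for d: T*d + radial fix: [ 0.7  -0.57] T [ 0.65 -0.76] tilt z axis [0.027 0.022] q7 -0.85
```

```bash
python3 -m jog '{"dp":[[0.9,-0.85,0.3]],"turn":[0]}';python3 st.py A;python3 -m jog '{"dp":[[1.0,-0.9,0.3]],"turn":[0]}';python3 st.py A;python3 -m jog '{"dp":[[1.05,-0.95,0.3]],"turn":[0]}';python3 st.py A
```

```text
time_s: 36.7
ee_pos: [0.6396, -0.0158, 0.1193]
tcp_rot: [0.924, 0.382, 0.009, -0.014]
wrist_force: [-12.8, 13.8, -2.7]
finger_gap: 0.0342
A t=36.70 th=0.762 push=18.8 radF=0.3 fz=-2.7 radial=38.2mm(40) yawerr=-0.022 z=0.1193
  row for d: T*d + radial fix: [ 0.71 -0.56] T [ 0.65 -0.76] tilt z axis [0.006 0.032] q7 -0.83
time_s: 36.78
ee_pos: [0.6397, -0.0159, 0.1193]
tcp_rot: [0.923, 0.384, -0.0, -0.023]
wrist_force: [-13.7, 14.1, -2.4]
finger_gap: 0.034
A t=36.78 th=0.755 push=19.7 radF=-0.3 fz=-2.4 radial=38.3mm(40) yawerr=-0.034 z=0.1193
  row for d: T*d + radial fix: [ 0.7  -0.57] T [ 0.64 -0.77] tilt z axis [-0.018  0.042] q7 -0.82
time_s: 36.87
ee_pos: [0.6397, -0.0159, 0.1192]
tcp_rot: [0.921, 0.387, -0.01, -0.033]
wrist_force: [-14.5, 14.2, -2.4]
finger_gap: 0.0343
A t=36.87 th=0.757 push=20.3 radF=-0.8 fz=-2.4 radial=38.2mm(40) yawerr=-0.038 z=0.1192
  row for d: T*d + radial fix: [ 0.71 -0.57] T [ 0.64 -0.77] tilt z axis [-0.043  0.053] q7 -0.8
```

Crank A doesn't move at 20.3 N, so it is firm. I'll release it, retract clear and take a last look.

```bash
python3 -m jog '{"dp":[[0,0,0],[0,0,0],[0,0,0.1]],"turn":[0,0,0]}'; python3 -m jog '{"dp":[[0,0,1.5],[0,0,2.5],[0,0,2.5],[0,0,3],[0,0,3],[0,0,2],[0,0,0],[0,0,0]],"turn":[0,0,0,0,0,0,0,0]}';python3 -m jog '{"dp":[[-3,3,0],[-3,3,0],[-3,3,0],[-3,3,0],[0,0,0],[0,0,0]],"turn":[0,0,0,0,0,0]}'; python3 - <<'E'
from h import *
f=grab_frame('top');cv2.imwrite('pics/t9f.png',f);cv2.imwrite('pics/t9.png',cv2.resize(f[138:228,228:328],None,fx=6.6,fy=6.6,interpolation=cv2.INTER_CUBIC))
E
```

```text
time_s: 37.12
ee_pos: [0.6371, -0.0121, 0.1187]
tcp_rot: [0.92, 0.389, -0.012, -0.037]
wrist_force: [0.3, -0.7, -0.4]
finger_gap: 0.0344
time_s: 37.78
ee_pos: [0.6461, -0.0255, 0.2765]
tcp_rot: [0.924, 0.382, -0.003, -0.027]
wrist_force: [-0.3, 0.3, -0.8]
finger_gap: 0.0342
time_s: 38.28
ee_pos: [0.5244, 0.0889, 0.2738]
tcp_rot: [0.926, 0.376, -0.002, -0.022]
wrist_force: [0.1, -0.7, -0.7]
finger_gap: 0.0339
```

View pics/t9.png

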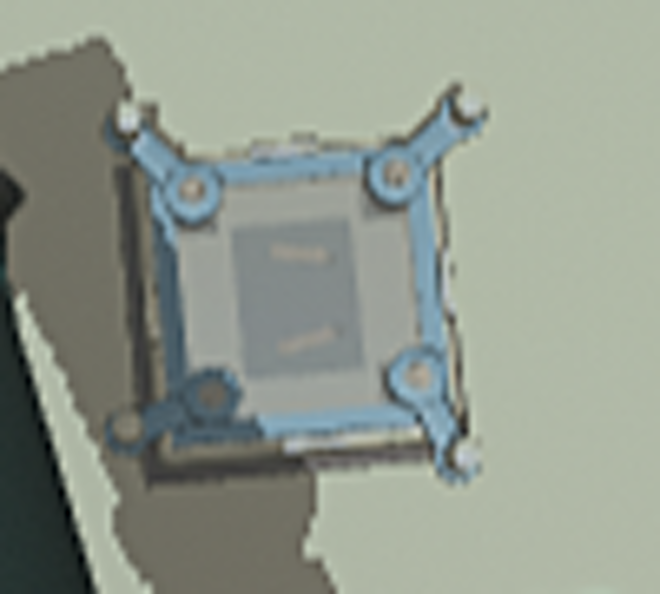

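View pics/t9f.png

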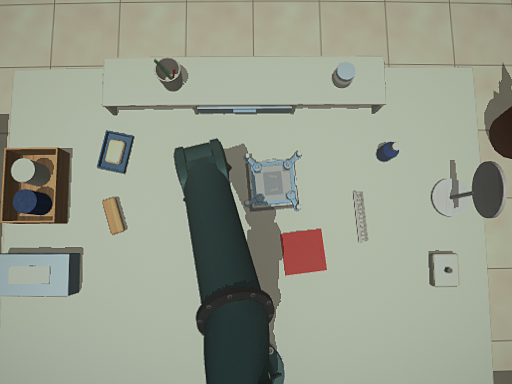

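All four toiletries are where they were: dish (115,152), brush (114,215), comb (360,216), bottle (387,151). The peg angles match the turns I made, and the arm is clear of the chamber. Handing in.

```bash
python3 - <<'E'
from plant import *
s=observe();print(s['time_s'],s['wrist_force'],s['qvel'].round(3));print(close_job())
E
```

```text
38.3333 [-0.14072598  0.46961156 -0.4679916 ] [ 0.02   0.014  0.014 -0.032 -0.     0.006  0.001]
the job is handed in; nothing more can be done
None
```

I clamped the cover down with all four cranks and handed the job in at 38.3 s. My readings put all four clamps inside the firm range, but I can't see the clamp forces directly.

I named the cranks by position because the camera doesn't show which is clamp 1:
- **A:** far left seen from the robot
- **B:** far right
- **C:** near right
- **D:** near left

A–C and B–D are the diagonals.

**First pass (A, C, B, D):** I drew them to about 14–16 N of push each. Pulling the fingers back, and some reverse pushes I used to straighten the tool, let the cranks slip back by up to about 0.15 rad. When I came back to each crank it held or moved at about 13–14 N, or roughly 10–15 N of clamp force. That is inside the 7–32 N snug range, but looser than I aimed for.

While starting the second pass on A, I straightened the tool once more with a reverse push. That loosened A from about 35 N to 20 N, so I tightened it again.

**Second pass (A, C, D, B):** the last push on each crank was:

| Crank | Push at the peg |
|---|---|
| A | 20.2 N |
| C | 21.1 N |
| D | 20.8 N |
| B | 21.6 N |

**Last checks:**
- **A:** I pushed it again at the end and it held at 20.3 N, so tightening its neighbours had not loosened it noticeably. One brief reading reached 21.2 N.
- **C, D and B:** I did not push these again. The overhead pictures show C and D turned about 0.6 rad from snug, and B's force readings and turn angle agree with firm.
- **Surroundings:** the toiletries look unmoved in the overhead picture and the arm was clear of everything. I did not measure how level the cover lies.

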